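# Snap the wheel's drive board onto its supports

### The arm

A 6-joint arm with a two-finger parallel gripper is mounted at the origin on the work surface. World frame = base frame: x ahead of the robot, y to its left, z up, the work surface at z = 0. Lengths are in mm, angles in degrees, forces in N, time in s.
With the tool pointing down it reaches from about 425 to 925 mm from the base axis. Payload 12.5 kg.
Tool frame: the origin (TCP) lies midway between the tips of the shut fingers; the grasp point (between the pads) lies 19 mm behind it; z points along the fingers, x is the direction in which the jaws open and shut, and the axes are right-handed (so a half turn about z gives the same grasp; the last joint's range is limited). The gripper opens to 85 mm and grips with 20 to 120 N. Pads are 22 mm wide; open, the fingers measure 114 mm over their backs; the gripper's body (76 mm by 85 mm) begins 54 mm behind the grasp point. The pads swing forward as they close: fully open they stand 13 mm farther back than shut.
Start: joints at [-78.186, 28.126, 89.318, -0, 62.55, -6.05], TCP at [191.755, -594.874, 231.327] pointing down, gripper open.
Joint ranges: [-177.58, 177.58], [-47.91, 125.51], [2.72, 160], [-65.01, 245.01], [3.68, 167.84], [-153.87, 153.87]. Speed limits (degrees/s): [127.2, 127.2, 159.86, 180, 180, 180].

### API

Orientations are given as a 3x3 rotation matrix whose columns are the frame's x, y, z axes.
In Python, from station import ctrl gives the robot as it stands.
- The arm moves only by the tool arm_command, never from a script. Its argument "series" is a list of rows, each an object of numbers: "rx", "ry", "rz": the turn, a rotation vector about the tool's x, y, z in rad; "dx", "dy", "dz": the shift along the tool's x, y, z in cm; "gripper": the opening, from 0 (shut) to 1 (fully open). A call has 1 to 5 rows; each row shifts and turns the pose as measured when the row begins, along the tool's axes as they then stand; what a row does not reach is not made up. A row lasts 1/8 s, in which the tool goes at most 62.5 mm and 10.7 degrees, less where a joint would pass 70% of its speed; a pose out of reach is approached as far as the arm can. A call with a gripper value outside its range is refused whole. The fingers move at their own pace and stop on an object; "squeeze" is the grip in N (left out, the last holds). Time passes only in rows, so rows that do not move let the fingers close. It gives the time, the measured TCP pose, the force and the opening at its end, in the units of the state.
- ctrl.get_state(): the state, without advancing time (a new reading comes with each control period).
- ctrl.snapshot(name): name is "side" or "top"; returns the picture (420x560x3 uint8, red, green, blue); there is no depth.
- ctrl.camera_params(name): a dict with "fx", "fy", "cx", "cy" (pixels), "extrinsics" (4x4, takes a point from world to camera coordinates). Camera axes: x right, y up, looking along -z (the intrinsics and any distortion apply to the point x, -y, -z); pixel columns grow to the right and rows downward; lengths in mm; the calibration is good to about 2 mm. A picture is of the moment at which its call begins. camera_params takes no time and is no camera call.
- ctrl.close_job(): hands the job in, once; it reports no verdict.
The state is a dict: "t": time; "qpos": joint angles; "qvel": joint speeds; "joint_torque": joint torques, N m; "tcp_pos": TCP position; "orientation": TCP orientation; "ft_force": force on the tool from outside, world axes, zero at the start; "torque": the same for the moment, N m; "finger_gap": opening from 0.0 (shut) to 1.0 (fully open).
Only numpy, scipy, OpenCV 4.12 (cv2) and the standard library are available. Lean on these libraries where they do the work, as an engineer would, in place of code of your own. Each camera call takes 0.05 s, during which the arm holds its last target. There are 200 camera calls.

### The job

Fit the potter's wheel's drive board back into its opened chassis: lift it off the card by its heat sink, set its three holes on the three snap supports and let it go, then press on the bare board beside each support in turn until all three have clicked and hold the board down. It takes a firm push against the sprung flanges, but keep it below about 25 N and do not force the board down by its heat sink; leave the other things on the bench alone.

Things in the scene. Friction and masses are not known exactly. Their poses are not given: they have to be found in the camera images.
- chassis: Opened motor-drive chassis of a potter's wheel: shallow sheet-steel pan that stays put on the bench, on soft rubber feet: it sinks 2.2 mm for 10 N of push. Origin: on the bench, below the middle of the board's place; x towards the cable-gland end, z up. Pan: x -80 to 120, y -100 to 100 mm, floor top z = 13, rim z = 31. Three white nylon snap supports at (x, y) = (-40, 64), (40, 64), (0, -64).
- glands (a point): Middle of the chassis' +x end wall, rim height, between two black cable glands. Fuse holder, copper choke and grey filter stand inside it (x 65 to 105 mm), none higher than 33 mm above the bench.
- post1 (a point): Snap support 1, at chassis x -40, y 64 mm: the point on its axis where the board's underside comes to rest when locked, 37 mm above the bench; axes as the chassis.
- post2 (a point): Snap support 2, at chassis x 40, y 64 mm: point as for support 1. All three are alike (heights from that point): 5.6 mm pin tapering from 8.5 mm up to a 2 mm tip 14 mm up; two sprung barbs towards chassis +x and -x, 10.4 mm across at 3 to 3.6 mm, tapering to the pin at 7; round them a sprung flange, 15 mm across, its free top at 2 mm; rigid stop at -1.5 mm.
- post3 (a point): Snap support 3, at chassis x 0, y -64 mm: point as for support 1. A board laid on rests 2 to 5.5 mm above its locked height. Pushed at the bare spot, the barbs fold (5 to 8 N), then the flange resists ever more, to 11 to 18 N, where the barbs snap out over the board, within 0.5 mm below locked height; 1 mm below is the rigid stop. Let go before that, it springs back up.
- board: The loose drive board, green, 100 (x) x 154 (y) x 3 mm, 0.2 to 0.33 kg, lying flat on a 2 mm card, heat sink up. Origin: centre of its underside; x towards the edge with the terminal strip, y along the long side, z up. Fixing holes 7.2 mm across.
- heatsink (a point): Centre of the finned aluminium heat sink in the middle of the board, 20 mm above the board's underside: the place to grip. Heat sink 50 (board x) x 36 (board y) x 34 mm high, flat sides across y; fingers can come down beside them to the board. Axes as the board.
- terminals (a point): Top of the black terminal strip (12 x 46 mm, 11 mm high) along the middle of the board's +x edge. Two black capacitors, 16 mm across and 20 mm high, stand at board x -38, y -13 and 13 mm.
- hole1 (a point): Centre of the board's fixing hole 1 on its underside, at board x -40, y 64 mm; it belongs on support 1.
- hole2 (a point): Centre of the board's fixing hole 2 on its underside, at board x 40, y 64 mm; it belongs on support 2.
- hole3 (a point): Centre of the board's fixing hole 3 on its underside, at board x 0, y -64 mm; it belongs on support 3.
- pad1 (a point): Bare spot on the board's upper face, at board x -24, y 46 mm, 24 mm from hole 1: room for a fingertip (13 mm all round) to press support 1 home.
- pad2 (a point): Bare spot on the board's upper face, at board x 24, y 46 mm, 24 mm from hole 2: room for a fingertip (13 mm all round) to press support 2 home.
- pad3 (a point): Bare spot on the board's upper face, at board x 0, y -40 mm, 24 mm from hole 3: room for a fingertip (13 mm all round) to press support 3 home.
- screwdriver: Bystander: screwdriver, 190 mm, lying on the bench.
- tray: Bystander: small grey tray of spare supports, 85 x 65 x 28 mm.
- water: Bystander: clear water bottle, 64 mm across, 210 mm high.
- glaze: Bystander: white jar, 72 mm across, 85 mm high.
- bowl: Bystander: bisque bowl, 124 mm across, on a throwing bat.
- toolpot: Bystander: terracotta pot with wooden tools, 84 mm across, 200 mm high.
There are look-alikes about, which are no part of the job. What is shaped like the board but orange is not meant.

How it is judged:
By the outcome, as a careful person would: the job done as asked, in the order asked, and still so for the second after the job is handed in, with the robot touching nothing.
It also fails if it takes over 58 s, if anything falls off the work surface, if the arm or the gripper's body presses on something with over 40 N, if the wrist force passes 120 N, or if a joint passes its speed limit or range.

## Working session

There is one attempt and no reset: what is moved stays moved. The work goes in short steps, Python scripts to look and compute and a tool call to move; the robot and the scene stay as the last step left them, time stands still between calls to the robot, and variables do not carry over. Pictures are saved under pics/ and viewed, about 8 in all and at most 12, crops included, and the job is handed in when it is done.

Besides the shell and the picture viewer there is one more tool, called after "Request:" as a command line: name --argument value ..., lists and objects as JSON in quotes. arm_command: Moves the arm, as the interface text tells. Its arguments: {"type":"object","properties":{"series":{"type":"array","items":{"type":"object","properties":{"rx":{"type":"number"},"ry":{"type":"number"},"rz":{"type":"number"},"dx":{"type":"number"},"dy":{"type":"number"},"dz":{"type":"number"},"gripper":{"type":"number"}}}},"squeeze":{"type":"number"}},"required":["series"]}

```bash
mkdir -p pics; ls
python3 - <<'E'
from station import ctrl
import cv2,numpy as np
for n in("top","side"):
    im=ctrl.snapshot(n); cv2.imwrite(f"pics/{n}0.png",im[:,:,::-1])
    p=ctrl.camera_params(n); print(n,{k:(np.round(v,4).tolist() if k=="extrinsics" else v) for k,v in p.items()})
s=ctrl.get_state(); print(s)
E
```

```text
pics
top {'fx': 524.4999301281204, 'fy': 524.4999301281204, 'cx': 277.10449373901037, 'cy': 214.5613513041335, 'extrinsics': [[-0.0052, -0.9998, -0.0186, 44.9783], [0.9887, -0.008, 0.15, -534.406], [-0.1501, -0.0176, 0.9885, -1433.0268], [0.0, 0.0, 0.0, 1.0]]}
side {'fx': 536.8015561155036, 'fy': 536.8015561155036, 'cx': 275.04622532638797, 'cy': 206.75808646984387, 'extrinsics': [[-0.9724, -0.2326, 0.0159, 506.7617], [0.1878, -0.7409, 0.6448, -130.147], [-0.1382, 0.63, 0.7642, -1455.9577], [0.0, 0.0, 0.0, 1.0]]}
{'t': 0.1, 'qpos': array([-7.81850517e+01,  2.81603545e+01,  8.93454487e+01, -1.08106474e-03,
        6.25480133e+01, -6.04972469e+00]), 'qvel': array([ 0.0572532 , -0.005973  , -0.07762644, -0.02740191,  0.00779727,
       -0.08711863]), 'joint_torque': array([ 1.47855462e-03, -6.19446087e+01, -2.62026393e+01, -1.42332656e-04,
        2.89189498e-03, -9.53430401e-06]), 'tcp_pos': array([ 191.71831061, -594.67638671,  230.79697079]), 'orientation': array([[ 3.06778022e-01, -9.51781068e-01, -2.08706693e-04],
       [-9.51780631e-01, -3.06778082e-01,  9.15947184e-04],
       [-9.35807828e-04, -8.23494771e-05, -9.99999559e-01]]), 'ft_force': array([-0.05115175, -0.80650271,  0.32762716]), 'torque': array([-0.01146502,  0.00550181, -0.05841034]), 'finger_gap': 0.9965746009283818}
```

View pics/top0.png

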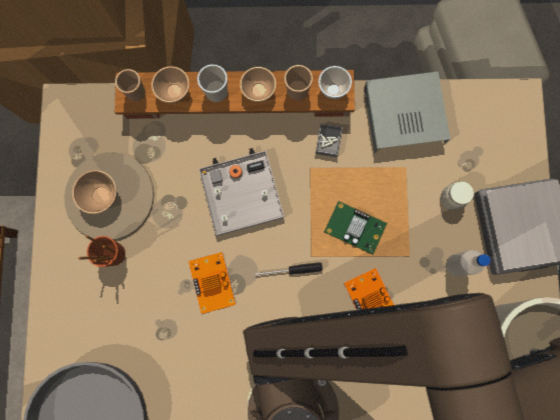

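View pics/side0.png

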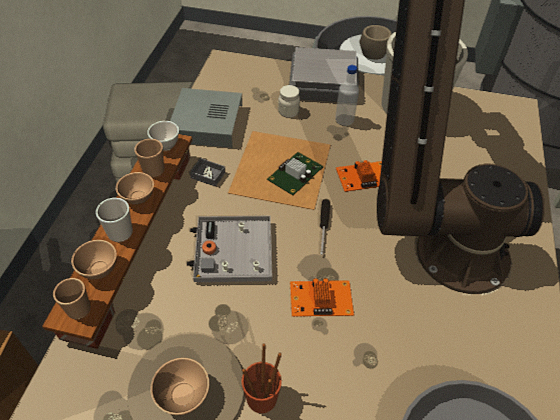

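Candidates (top view): green board (355,229), orange look-alikes at (212,283) and (370,293). The green one on the card is the board. The chassis is at (242,195), glands up at (215–252,155). Next is a close crop of both from both cameras.

```bash
cat > h.py <<'E'
import numpy as np,cv2
from station import ctrl
def proj(n,P):
    p=ctrl.camera_params(n);E=np.array(p["extrinsics"]);c=(E@np.r_[P,1])[:3]
    return np.array([p["cx"]+p["fx"]*c[0]/-c[2],p["cy"]-p["fy"]*c[1]/-c[2]])
def ray(n,uv):
    p=ctrl.camera_params(n);E=np.array(p["extrinsics"]);R=E[:3,:3]
    o=-R.T@E[:3,3];d=R.T@np.array([(uv[0]-p["cx"])/p["fx"],-(uv[1]-p["cy"])/p["fy"],-1]);return o,d
def onz(n,uv,z):
    o,d=ray(n,uv);return o+d*(z-o[2])/d[2]
def crop(n,u,v,w,h,k,im=None):
    im=ctrl.snapshot(n)[:,:,::-1] if im is None else im
    return cv2.resize(im[v:v+h,u:u+w],None,fx=k,fy=k,interpolation=cv2.INTER_CUBIC)
E
python3 - <<'E'
from h import *
t=cv2.imread("pics/top0.png");s=cv2.imread("pics/side0.png")
a=np.vstack([np.hstack([crop("",195,145,100,75,4,t) if 0 else crop("top",195,150,100,75,4,t)[:300], crop("top",310,190,100,75,4,t)]),
 np.hstack([crop("side",185,210,100,75,4,s),crop("side",250,140,100,75,4,s)])])
cv2.imwrite("pics/c1.png",a)
E
```

```text
(no output)
```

View pics/c1.png

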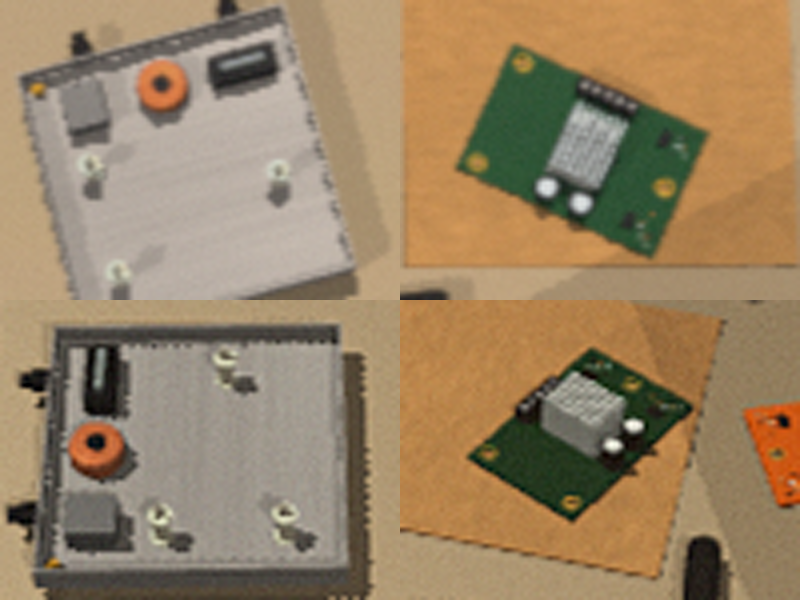

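The crop confirms the green board on the card with a finned heat sink. Holes in the crop: 2 (522,63), 1 (477,162), 3 (665,187), with the terminal strip up. Supports: 2 (90,165), 1 (118,270), 3 (278,170). I'll measure these now.

```bash
cat >> h.py <<'E'
def tri(ut,us):
    (o1,d1),(o2,d2)=ray("top",ut),ray("side",us)
    A=np.c_[d1,-d2];k=np.linalg.lstsq(A,o2-o1,rcond=None)[0]
    p,q=o1+k[0]*d1,o2+k[1]*d2
    return (p+q)/2,np.linalg.norm(p-q)
def blob(im,uv,r,f,k=1):
    u,v=np.round(uv).astype(int);w=im[v-r:v+r+1,u-r:u+r+1].astype(float)
    s=f(w);s=np.clip(s,0,None);yy,xx=np.mgrid[-r:r+1,-r:r+1]
    return np.array([u+(s*xx).sum()/s.sum(),v+(s*yy).sum()/s.sum()])
def fit(L,W):  # L local xy -> W world xy; rigid
    L,W=np.array(L,float),np.array(W,float);l,w=L.mean(0),W.mean(0)
    a=np.sum((L-l)[:,0]*(W-w)[:,1]-(L-l)[:,1]*(W-w)[:,0]);b=np.sum((L-l)*(W-w))
    t=np.arctan2(a,b);R=np.array([[np.cos(t),-np.sin(t)],[np.sin(t),np.cos(t)]])
    o=w-R@l;return o,np.degrees(t),np.linalg.norm(W-(L@R.T+o),axis=1)
HL=[(-40,64),(40,64),(0,-64)]
white=lambda w:np.where(w.min(2)>np.percentile(w.min(2),80)+15,w.min(2)-np.percentile(w.min(2),60),0)
gold=lambda w:np.clip(w[:,:,2]-w[:,:,0]-45,0,None)
E
python3 - <<'E'
from h import *
t=cv2.imread("pics/top0.png");s=cv2.imread("pics/side0.png")
T=lambda o,l:[np.array(o)+(np.array(p)-np.array([0,0]))/4 for p in l]
pt=T((195,150),[(118,270),(90,162),(278,169)]);ps=T((185,210),[(285,510-300),(158,515-300),(225,358-300)])
ht=T((310,190),[(77,162),(122,63),(265,187)]);hs=T((250,140),[(171,201),(88,154),(232,84)])
def run(name,a,b,f,z,r):
    a=[blob(t,u,r,f) for u in a];b=[blob(s,u,r,f) for u in b]
    print(name,"px",np.round(a,1).tolist(),np.round(b,1).tolist())
    for u,v in zip(a,b): 
        P,e=tri(u,v);print(" tri",P.round(1),"gap",round(e,1))
    for nm,n,q in(("top","top",a),("side","side",b)):
        o,th,e=fit(HL,[onz(n,u,z)[:2] for u in q]);print(" ",nm,o.round(1),th.round(2),e.round(1))
run("posts",pt,ps,white,40,3)
run("holes",ht,hs,gold,5,3)
g=cv2.inRange(cv2.cvtColor(t,cv2.COLOR_BGR2HSV),(40,60,20),(90,255,255))
c=max(cv2.findContours(g,0,1)[0],key=cv2.contourArea)
print(cv2.minAreaRect(np.float32([onz("top",p[0],5)[:2] for p in c])))
E
```

```text
posts px [[nan, nan], [215.0, 190.7], [264.0, 190.0]] [[255.5, 264.0], [224.6, 264.1], [240.6, 224.6]]
 ** On entry to DLASCL parameter number  4 had an illegal value
 ** On entry to DLASCL parameter number  4 had an illegal value
 ** On entry to DLASCL parameter number  4 had an illegal value
 ** On entry to DLASCL parameter number  4 had an illegal value
 ** On entry to DLASCL parameter number  5 had an illegal value
 ** On entry to DLASCL parameter number  4 had an illegal valueh.py:22: RuntimeWarning: invalid value encountered in scalar divide
  return np.array([u+(s*xx).sum()/s.sum(),v+(s*yy).sum()/s.sum()])
Traceback (most recent call last):
  File "h.py", line 16, in tri
    A=np.c_[d1,-d2];k=np.linalg.lstsq(A,o2-o1,rcond=None)[0]
                      ~~~~~~~~~~~~~~~^^^^^^^^^^^^^^^^^^^^
numpy.linalg.LinAlgError: SVD did not converge in Linear Least Squares
```

```bash
cat >> h.py <<'E'
white=lambda w:np.clip(w[:,:,1]-np.median(w[:,:,1])-8,0,None)
E
cat > m.py <<'E'
from h import *
t=cv2.imread("pics/top0.png");s=cv2.imread("pics/side0.png")
T=lambda o,l:[np.array(o)+np.array(p)/4-.4 for p in l]
pt=T((195,150),[(118,270),(90,162),(278,169)]);ps=T((185,210),[(285,510-300),(158,515-300),(225,358-300)])
ht=T((310,190),[(77,162),(122,63),(265,187)]);hs=T((250,140),[(171,201),(88,154),(232,84)])
def run(name,a,b,f,z,r):
    a=[blob(t,u,r,f) for u in a];b=[blob(s,u,r,f) for u in b]
    print(name,"px",np.round(a,1).tolist(),np.round(b,1).tolist())
    for u,v in zip(a,b): 
        P,e=tri(u,v);print(" tri",P.round(1),"gap",round(e,1))
    for nm,n,q in(("top","top",a),("side","side",b)):
        o,th,e=fit(HL,[onz(n,u,z)[:2] for u in q]);print(" ",nm,o.round(1),th.round(2),e.round(1))
run("posts",pt,ps,white,40,4)
run("holes",ht,hs,gold,5,3)
g=cv2.inRange(cv2.cvtColor(t,cv2.COLOR_BGR2HSV),(40,60,20),(90,255,255))
c=max(cv2.findContours(g,0,1)[0],key=cv2.contourArea)
print(cv2.minAreaRect(np.float32([onz("top",p[0],5)[:2] for p in c])))
E
python3 m.py; python3 -c "
import cv2;t=cv2.imread('pics/top0.png');print(t[213:223,219:230,1]);print(t[186:196,212:222,1])"
```

```text
posts px [[223.6, 216.8], [216.2, 190.0], [263.6, 191.4]] [[256.0, 263.4], [224.6, 263.8], [241.1, 224.7]]
 tri [527.6 191.6  43.9] gap 2.7
 tri [604.4 213.1  45.3] gap 2.3
 tri [599.1  79.1  43.5] gap 3.3
  top [584.9 141.2] 15.26 [0.3 0.4 0.2]
  side [582.1 137.9] 14.83 [0.4 0.3 0.6]
holes px [[328.9, 230.3], [340.4, 205.1], [375.7, 236.6]] [[292.3, 190.2], [270.8, 177.4], [308.3, 160.2]]
 tri [ 493.4 -105.1   12.4] gap 1.9
 tri [ 566.4 -139.6   12.6] gap 2.8
 tri [ 472.8 -236.9   15.1] gap 1.0
  top [ 502.1 -180.8] -25.57 [0.4 0.5 0.1]
  side [ 503.4 -187.6] -26.25 [0.8 2.3 2.5]
((501.594482421875, -180.726318359375), (150.01573181152344, 97.1823959350586), 64.5058822631836)
[[170 170 174 172 173 174 174 176 175 173 167]
 [173 173 176 174 178 178 175 176 173 172 167]
 [171 175 177 187 199 202 199 184 170 166 156]
 [175 175 185 203 192 179 201 188 159 159 153]
 [172 174 192 200 164 151 182 196 177 156 156]
 [170 174 193 207 172 149 188 210 191 166 162]
 [161 170 185 201 187 152 168 184 178 172 172]
 [160 171 174 174 168 158 149 151 168 168 173]
 [159 172 174 169 152 126 120 118 143 169 176]
 [158 165 172 152 112 104 103 103 139 172 175]]
[[151 112 107 113 136 162 167 169 167 164]
 [169 165 166 167 172 176 175 173 172 172]
 [173 175 177 185 193 188 182 176 172 165]
 [171 173 184 202 195 177 201 193 170 158]
 [168 173 195 202 166 147 180 193 164 154]
 [173 176 194 205 165 122 160 201 187 160]
 [172 174 185 203 185 148 164 172 150 143]
 [164 173 174 176 179 173 144 144 153 145]
 [165 174 173 172 157 135 122 136 142 143]
 [161 168 172 164 143 105 100 107 136 164]]
```

```bash
cat >> h.py <<'E'
from scipy.spatial.transform import Rotation as Ro
def plan(xyz,phi,step=60,turn=10,nmax=None):
    s=ctrl.get_state();p=s["tcp_pos"];R=s["orientation"];c,d=np.cos(np.radians(phi)),np.sin(np.radians(phi))
    G=np.array([[c,d,0],[d,-c,0],[0,0,-1.]])
    w=Ro.from_matrix(R.T@G).as_rotvec();D=np.array(xyz)-p
    n=nmax or int(max(np.ceil(np.linalg.norm(D)/step),np.ceil(np.degrees(np.linalg.norm(w))/turn),1))
    print("t",round(s["t"],2),"p",p.round(1),"phi",round(np.degrees(np.arctan2(R[1,0],R[0,0])),2),"F",s["ft_force"].round(1),"gap",round(s["finger_gap"],3),"rows",n)
    for i in range(n):
        Ri=R@Ro.from_rotvec(w*i/n).as_matrix();v=Ri.T@D/n/10
        print("d",v.round(2).tolist(),"r",(w/n).round(4).tolist())
E
python3 -c "
from h import *
plan((502,-181,190),-115.6)"
```

```text
t 0.1 p [ 191.7 -594.7  230.8] phi -72.13 F [-0.1 -0.8  0.3] gap 0.997 rows 9
d [-3.32, -4.69, 0.46] r [0.0, 0.0001, 0.0843]
d [-3.7, -4.4, 0.46] r [0.0, 0.0001, 0.0843]
d [-4.06, -4.07, 0.46] r [0.0, 0.0001, 0.0843]
d [-4.39, -3.71, 0.46] r [0.0, 0.0001, 0.0843]
d [-4.68, -3.33, 0.46] r [0.0, 0.0001, 0.0843]
d [-4.95, -2.92, 0.46] r [0.0, 0.0001, 0.0843]
d [-5.17, -2.5, 0.45] r [0.0, 0.0001, 0.0843]
d [-5.37, -2.05, 0.45] r [0.0, 0.0001, 0.0843]
d [-5.52, -1.59, 0.45] r [0.0, 0.0001, 0.0843]
```

Request:
arm_command --series '[{"dx":-3.3,"dy":-4.7,"rz":0.084},{"dx":-3.7,"dy":-4.4,"rz":0.084},{"dx":-4.1,"dy":-4.1,"rz":0.084},{"dx":-4.4,"dy":-3.7,"rz":0.084},{"dx":-4.7,"dy":-3.3,"rz":0.084}]'

```text
schema error: expected keys rx, ry, rz, dx, dy, dz, gripper
```

Request:
arm_command --series '[{"dx":-4.9,"dy":-2.9,"dz":0.9,"rz":0.084,"gripper":1},{"dx":-5.2,"dy":-2.5,"dz":0.9,"rz":0.084},{"dx":-5.4,"dy":-2.1,"dz":0.9,"rz":0.084},{"dx":-5.5,"dy":-1.6,"dz":0.9,"rz":0.084}]'

```text
schema error: expected keys rx, ry, rz, dx, dy, dz, gripper
```

```bash
python3 -c "
from h import *
plan((502,-181,100),-115.6)"
```

```text
t 0.1 p [ 191.7 -594.7  230.8] phi -72.13 F [-0.1 -0.8  0.3] gap 0.997 rows 9
d [-3.32, -4.69, 1.46] r [0.0, 0.0001, 0.0843]
d [-3.7, -4.4, 1.46] r [0.0, 0.0001, 0.0843]
d [-4.06, -4.07, 1.46] r [0.0, 0.0001, 0.0843]
d [-4.38, -3.71, 1.46] r [0.0, 0.0001, 0.0843]
d [-4.68, -3.33, 1.46] r [0.0, 0.0001, 0.0843]
d [-4.95, -2.92, 1.46] r [0.0, 0.0001, 0.0843]
d [-5.17, -2.5, 1.45] r [0.0, 0.0001, 0.0843]
d [-5.37, -2.05, 1.45] r [0.0, 0.0001, 0.0843]
d [-5.52, -1.59, 1.45] r [0.0, 0.0001, 0.0843]
```

All keys are needed in every row.

Request:
arm_command --series '[{"dx":-3.3,"dy":-4.7,"dz":0,"rx":0,"ry":0,"rz":0.084,"gripper":1},{"dx":-3.7,"dy":-4.4,"dz":0,"rx":0,"ry":0,"rz":0.084,"gripper":1},{"dx":-4.1,"dy":-4.1,"dz":0,"rx":0,"ry":0,"rz":0.084,"gripper":1},{"dx":-4.4,"dy":-3.7,"dz":0,"rx":0,"ry":0,"rz":0.084,"gripper":1},{"dx":-4.7,"dy":-3.3,"dz":0,"rx":0,"ry":0,"rz":0.084,"gripper":1}]'

```text
t: 0.72
tcp_pos: [367.4, -360.8, 228.9]
orientation: [[-0.127, -0.992, -0.001], [-0.992, 0.127, 0.003], [-0.003, 0.002, -1.0]]
ft_force: [0.3, -0.3, 0.2]
finger_gap: 1.0
```

Request:
arm_command --series '[{"dx":-4.9,"dy":-2.9,"dz":0.9,"rx":0,"ry":0,"rz":0.084,"gripper":1},{"dx":-5.2,"dy":-2.5,"dz":0.9,"rx":0,"ry":0,"rz":0.084,"gripper":1},{"dx":-5.4,"dy":-2.1,"dz":0.9,"rx":0,"ry":0,"rz":0.084,"gripper":1},{"dx":-5.5,"dy":-1.6,"dz":0.9,"rx":0,"ry":0,"rz":0.084,"gripper":1}]'

```text
t: 1.23
tcp_pos: [513.4, -173.6, 192.7]
orientation: [[-0.458, -0.889, -0.0], [-0.889, 0.458, 0.002], [-0.002, 0.001, -1.0]]
ft_force: [0.5, -1.1, 0.9]
finger_gap: 0.997
```

```bash
python3 -c "
from h import *
plan((502,-181,100),-115.6)"
```

```text
t 1.23 p [ 513.4 -173.6  192.7] phi -117.25 F [ 0.5 -1.1  0.9] gap 0.997 rows 2
d [0.6, 0.33, 4.63] r [0.0007, 0.001, -0.0144]
d [0.59, 0.34, 4.63] r [0.0007, 0.001, -0.0144]
```

Request:
arm_command --series '[{"dx":0.6,"dy":0.3,"dz":4.6,"rx":0,"ry":0,"rz":-0.014,"gripper":1},{"dx":0.6,"dy":0.3,"dz":4.6,"rx":0,"ry":0,"rz":-0.014,"gripper":1},{"dx":0,"dy":0,"dz":2,"rx":0,"ry":0,"rz":0,"gripper":1},{"dx":0,"dy":0,"dz":0,"rx":0,"ry":0,"rz":0,"gripper":1}]'

```text
t: 1.72
tcp_pos: [504.6, -176.9, 76.6]
orientation: [[-0.427, -0.904, -0.001], [-0.904, 0.427, 0.003], [-0.002, 0.002, -1.0]]
ft_force: [-0.0, -0.3, -0.4]
finger_gap: 0.999
```

```bash
python3 -c "
from h import *
plan((502,-181,6),-115.6,step=30)
cv2.imwrite('pics/g1.png',np.hstack([crop('top',300,170,100,100,4),crop('side',230,110,100,100,4)]))"
```

```text
t 1.73 p [ 504.6 -176.9   76.6] phi -115.25 F [-0.  -0.3 -0.4] gap 0.999 rows 3
d [0.17, 0.02, 2.35] r [0.0006, 0.0007, 0.002]
d [0.16, 0.02, 2.35] r [0.0006, 0.0007, 0.002]
d [0.16, 0.02, 2.35] r [0.0006, 0.0007, 0.002]
```

View pics/g1.png

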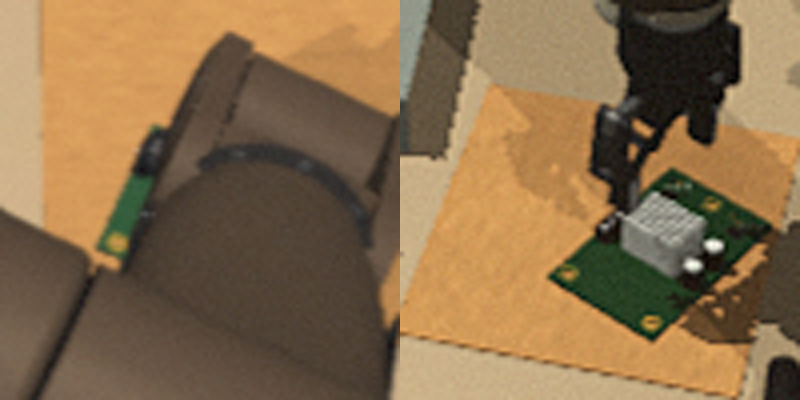

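The side crop shows the fingers, tips at about (625,195) and (705,135), straddling the heat sink's long sides. Projected downward they meet the heat sink middle (662,235). I'll descend and grip.

Request:
arm_command --series '[{"dx":0.2,"dy":0,"dz":2.3,"rx":0,"ry":0,"rz":0.002,"gripper":1},{"dx":0.2,"dy":0,"dz":2.3,"rx":0,"ry":0,"rz":0.002,"gripper":1},{"dx":0.1,"dy":0,"dz":1.5,"rx":0,"ry":0,"rz":0.002,"gripper":1},{"dx":0,"dy":0,"dz":0,"rx":0,"ry":0,"rz":0,"gripper":1}]'

```text
t: 2.33
tcp_pos: [505.9, -183.4, 20.4]
orientation: [[-0.433, -0.902, 0.009], [-0.902, 0.433, -0.002], [-0.002, -0.009, -1.0]]
ft_force: [1.1, 1.0, 0.1]
finger_gap: 0.998
```

```bash
python3 -c "
from h import *
plan((502,-181,7),-115.6,step=30)"
```

```text
t 2.33 p [ 505.9 -183.4   20.4] phi -115.63 F [1.1 1.  0.1] gap 0.998 rows 1
d [-0.04, 0.47, 1.33] r [-0.0095, 0.002, -0.0006]
```

Request:
arm_command --series '[{"dx":0,"dy":0.4,"dz":0.7,"rx":-0.008,"ry":0.002,"rz":0,"gripper":1},{"dx":0,"dy":0,"dz":0.6,"rx":0,"ry":0,"rz":0,"gripper":1},{"dx":0,"dy":0,"dz":0,"rx":0,"ry":0,"rz":0,"gripper":1}]'

```text
t: 2.7
tcp_pos: [503.0, -181.8, 8.3]
orientation: [[-0.432, -0.902, 0.003], [-0.902, 0.432, -0.002], [0.0, -0.004, -1.0]]
ft_force: [-0.2, 0.3, 0.2]
finger_gap: 1.001
```

```bash
python3 -c "
from h import *
plan((502,-181,7),-115.6,step=30)"
```

```text
t 2.7 p [ 503.  -181.8    8.3] phi -115.62 F [-0.2  0.3  0.2] gap 1.001 rows 1
d [-0.03, 0.12, 0.13] r [-0.0035, -0.0002, -0.0003]
```

Good; now close gently.

Request:
arm_command --series '[{"dx":0,"dy":0.1,"dz":0,"rx":-0.003,"ry":0,"rz":0,"gripper":0.6},{"dx":0,"dy":0,"dz":0,"rx":0,"ry":0,"rz":0,"gripper":0.3},{"dx":0,"dy":0,"dz":0,"rx":0,"ry":0,"rz":0,"gripper":0.3},{"dx":0,"dy":0,"dz":0,"rx":0,"ry":0,"rz":0,"gripper":0.3},{"dx":0,"dy":0,"dz":0,"rx":0,"ry":0,"rz":0,"gripper":0.3}]' --squeeze 50

```text
t: 3.32
tcp_pos: [502.3, -181.4, 8.9]
orientation: [[-0.432, -0.902, 0.001], [-0.902, 0.432, -0.001], [0.0, -0.001, -1.0]]
ft_force: [0.4, 0.1, -1.0]
finger_gap: 0.415
```

Request:
arm_command --series '[{"dx":0,"dy":0,"dz":0,"rx":0,"ry":0,"rz":0,"gripper":0.2},{"dx":0,"dy":0,"dz":0,"rx":0,"ry":0,"rz":0,"gripper":0.2},{"dx":0,"dy":0,"dz":0,"rx":0,"ry":0,"rz":0,"gripper":0.2}]'

```text
t: 3.7
tcp_pos: [502.2, -181.4, 8.9]
orientation: [[-0.432, -0.902, 0.001], [-0.902, 0.432, -0.001], [0.0, -0.001, -1.0]]
ft_force: [0.4, -0.4, -0.0]
finger_gap: 0.413
```

Request:
arm_command --series '[{"dx":0,"dy":0,"dz":-2,"rx":0,"ry":0,"rz":0,"gripper":0.2},{"dx":0,"dy":0,"dz":-4,"rx":0,"ry":0,"rz":0,"gripper":0.2},{"dx":0,"dy":0,"dz":-4,"rx":0,"ry":0,"rz":0,"gripper":0.2}]'

```text
t: 4.08
tcp_pos: [500.5, -180.6, 108.0]
orientation: [[-0.432, -0.902, -0.006], [-0.902, 0.432, 0.003], [0.0, 0.007, -1.0]]
ft_force: [0.7, -0.1, -3.2]
finger_gap: 0.41
```

```bash
python3 -c "
from h import *
plan((584,140,120),-74.8,step=45,turn=6)"
```

```text
t 4.08 p [ 500.5 -180.6  108. ] phi -115.63 F [ 0.7 -0.1 -3.2] gap 0.41 rows 8
d [-4.06, 0.79, -0.14] r [0.0008, 0.0003, -0.0891]
d [-4.12, 0.43, -0.15] r [0.0008, 0.0003, -0.0891]
d [-4.14, 0.06, -0.15] r [0.0008, 0.0003, -0.0891]
d [-4.13, -0.31, -0.15] r [0.0008, 0.0003, -0.0891]
d [-4.09, -0.67, -0.15] r [0.0008, 0.0003, -0.0891]
d [-4.01, -1.04, -0.15] r [0.0008, 0.0003, -0.0891]
d [-3.9, -1.39, -0.15] r [0.0008, 0.0003, -0.0891]
d [-3.76, -1.73, -0.15] r [0.0008, 0.0003, -0.0891]
```

Request:
arm_command --series '[{"dx":-4,"dy":0.8,"dz":-0.1,"rx":0,"ry":0,"rz":-0.089,"gripper":0.2},{"dx":-4.1,"dy":0.4,"dz":-0.1,"rx":0,"ry":0,"rz":-0.089,"gripper":0.2},{"dx":-4.1,"dy":0.1,"dz":-0.1,"rx":0,"ry":0,"rz":-0.089,"gripper":0.2},{"dx":-4.1,"dy":-0.3,"dz":-0.1,"rx":0,"ry":0,"rz":-0.089,"gripper":0.2},{"dx":-4.1,"dy":-0.7,"dz":-0.1,"rx":0,"ry":0,"rz":-0.089,"gripper":0.2}]'

```text
t: 4.7
tcp_pos: [552.9, 21.5, 115.6]
orientation: [[0.006, -1.0, -0.003], [-1.0, -0.006, 0.001], [-0.001, 0.003, -1.0]]
ft_force: [-0.2, 0.2, -3.0]
finger_gap: 0.415
```

Request:
arm_command --series '[{"dx":-4,"dy":-1,"dz":-0.1,"rx":0,"ry":0,"rz":-0.089,"gripper":0.2},{"dx":-3,"dy":-1,"dz":-0.1,"rx":0,"ry":0,"rz":-0.07,"gripper":0.2},{"dx":0,"dy":0,"dz":0,"rx":0,"ry":0,"rz":0,"gripper":0.2}]'

```text
t: 5.08
tcp_pos: [569.5, 97.3, 116.6]
orientation: [[0.174, -0.985, -0.005], [-0.985, -0.174, 0.001], [-0.002, 0.004, -1.0]]
ft_force: [-0.4, -0.4, -2.8]
finger_gap: 0.411
```

```bash
python3 -c "
from h import *
plan((584,140,100),-74.8,step=30)"
```

```text
t 5.08 p [569.5  97.3 116.6] phi -79.98 F [-0.4 -0.4 -2.8] gap 0.411 rows 2
d [-1.97, -1.09, 0.83] r [0.0021, 0.001, -0.0452]
d [-1.92, -1.18, 0.83] r [0.0021, 0.001, -0.0452]
```

Request:
arm_command --series '[{"dx":-2,"dy":-1.1,"dz":1,"rx":0.002,"ry":0.001,"rz":-0.045,"gripper":0.2},{"dx":-1.9,"dy":-1.2,"dz":1,"rx":0.002,"ry":0.001,"rz":-0.045,"gripper":0.2},{"dx":0,"dy":0,"dz":1,"rx":0,"ry":0,"rz":0,"gripper":0.2},{"dx":0,"dy":0,"dz":0,"rx":0,"ry":0,"rz":0,"gripper":0.2}]'

```text
t: 5.58
tcp_pos: [583.9, 139.7, 84.2]
orientation: [[0.262, -0.965, -0.003], [-0.965, -0.262, -0.001], [0.0, 0.003, -1.0]]
ft_force: [0.4, 0.2, -2.4]
finger_gap: 0.411
```

```bash
python3 -c "
from h import *
plan((584,140,80),-74.8,step=30)
t=ctrl.snapshot('top')[:,:,::-1];s=ctrl.snapshot('side')[:,:,::-1]
cv2.imwrite('pics/t1.png',t);cv2.imwrite('pics/s1.png',s)
cv2.imwrite('pics/g2.png',np.hstack([crop('top',195,145,100,110,4,t),crop('side',185,190,100,110,4,s)]))"
```

```text
t 5.58 p [583.9 139.7  84.2] phi -74.8 F [ 0.4  0.2 -2.4] gap 0.411 rows 1
d [-0.03, -0.02, 0.42] r [0.0028, -0.0003, 0.0001]
```

View pics/g2.png

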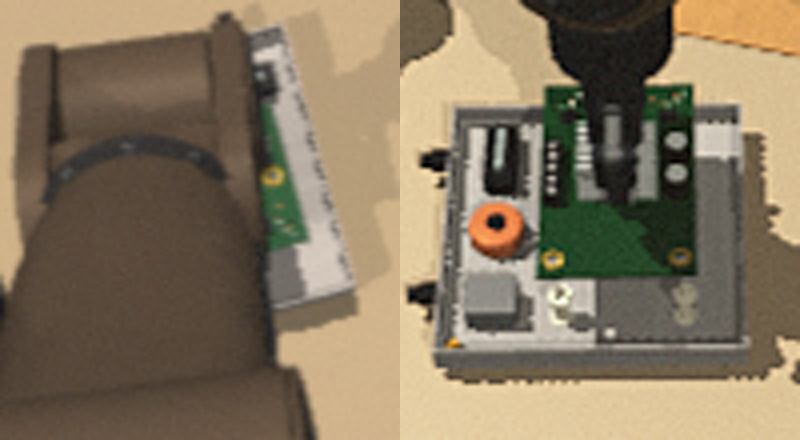

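The side crop shows the board over the pan: holes 2 (552,260) and 1 (680,257), posts 2 (560,295) and 1 (685,297). The top crop shows hole 3 at (272,177). I'll compare hole and post within the same camera.

```bash
cat > m2.py <<'E'
from h import *
import sys
zt=float(sys.argv[1]);t=cv2.imread(sys.argv[2]);s=cv2.imread(sys.argv[3])
h3=np.array([float(x) for x in sys.argv[4].split(",")]);h1,h2=[np.array([float(x) for x in a.split(",")]) for a in sys.argv[5:7]]
h3=blob(t,h3,3,gold);h1=blob(s,h1,3,gold);h2=blob(s,h2,3,gold);print("px",h3.round(1),h1.round(1),h2.round(1))
H3=onz("top",h3,zt)[:2];H1,H2=[onz("side",h,zt)[:2] for h in(h1,h2)]
pT=[[223.6,216.8],[216.2,190.0],[263.6,191.4]];pS=[[256.0,263.4],[224.6,263.8],[241.1,224.7]]
for z in(40,43):
    oT,aT,_=fit(HL,[onz("top",u,z)[:2] for u in pT]);oS,aS,_=fit(HL,[onz("side",u,z)[:2] for u in pS])
    A=lambda o,a,l:o+np.array([[np.cos(np.radians(a)),-np.sin(np.radians(a))],[np.sin(np.radians(a)),np.cos(np.radians(a))]])@np.array(l)
    a=(aT+aS)/2
    # errors = needed shift (post-hole), world, in each camera
    e=[A(oS,a,HL[0])-H1,A(oS,a,HL[1])-H2,A(oT,a,HL[2])-H3]
    print("z",z,"yaw",aT.round(2),aS.round(2),"shift1,2(side)",e[0].round(1),e[1].round(1),"shift3(top)",e[2].round(1))
d=H2-H1;print("board yaw side",np.degrees(np.arctan2(d[1],d[0])).round(2),"len",np.linalg.norm(d).round(1))
E
python3 m2.py 80.3 pics/t1.png pics/s1.png 262.6,188.8 254.6,253.8 222.6,254.5; python3 -c "
from h import *
print(onz('side',(250,263),40)-onz('side',(250,263),41),onz('top',(250,200),40)-onz('top',(250,200),41))"
```

```text
px [263.1 188.9] [254.7 253.9] [222.9 254.5]
z 40 yaw 15.23 14.89 shift1,2(side) [-3.   0.8] [-2.6  0.5] shift3(top) [1.  0.4]
z 43 yaw 15.23 14.89 shift1,2(side) [-3.7  2.8] [-3.3  2.6] shift3(top) [0.5 0. ]
board yaw side 15.31 len 79.7
[ 0.19690182 -0.65053772 -1.        ] [ 0.18083148  0.07021905 -1.        ]
```

Run:
```python
from h import *
t=cv2.imread("pics/top0.png");s=cv2.imread("pics/side0.png")
pT=[[223.6,216.8],[216.2,190.0],[263.6,191.4]];pS=[[256.0,263.4],[224.6,263.8],[241.1,224.7]]
def w(im,p):
    u,v=int(round(p[0]))-9,int(round(p[1]))-9
    c=cv2.resize(im[v:v+18,u:u+18],None,fx=14,fy=14,interpolation=cv2.INTER_NEAREST)
    for k in range(0,18,3): cv2.putText(c,str(u+k),(k*14,8),0,.3,(0,0,255),1);cv2.putText(c,str(v+k),(0,k*14+18),0,.3,(255,0,0),1)
    return c
cv2.imwrite("pics/posts.png",np.vstack([np.hstack([w(t,p) for p in pT]),np.hstack([w(s,p) for p in pS])]))
```

```text
(no output)
```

View pics/posts.png

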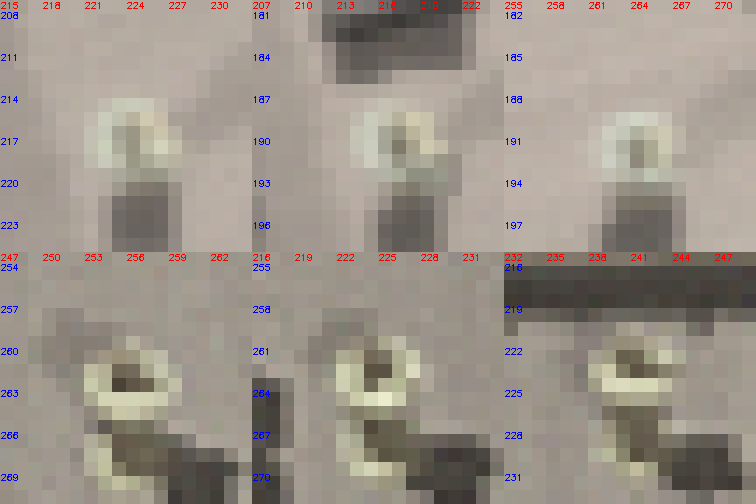

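Run:
```python
import cv2
t=cv2.imread("pics/top0.png");s=cv2.imread("pics/side0.png")
for n,im,u,v in(("s1",s,250,256),("s2",s,219,256),("s3",s,236,217),("t3",t,259,186)):
    print(n,"rows from",v,"cols from",u);print(im[v:v+11,u:u+12,1])
```

```text
s1 rows from 256 cols from 250
[[158 153 154 153 151 152 152 154 150 156 158 158]
 [155 155 153 150 149 150 151 153 149 158 156 156]
 [145 135 136 155 152 157 156 153 153 157 151 147]
 [145 128 131 134 131 139 148 148 153 155 155 151]
 [132 130 125 126 127 148 176 156 150 152 150 151]
 [130 131 124 138 149 144 149 180 185 150 154 151]
 [138 130 136 187 176 102 106 164 196 167 151 154]
 [154 141 140 201 180  66  86  99 163 190 147 154]
 [154 153 136 169 211 211 212 209 202 170 151 153]
 [154 157 148 135 160 198 196 177 159 151 154 154]
 [155 157 152 126  90 112 120 112 134 165 164 153]]
s2 rows from 256 cols from 219
[[150 148 150 147 150 147 149 152 148 151 148 150]
 [153 152 149 147 146 152 146 147 146 151 148 146]
 [150 147 147 149 154 151 148 147 149 147 147 146]
 [153 154 138 136 132 134 146 148 149 155 147 146]
 [152 148 125 125 122 139 151 149 143 148 149 148]
 [149 128 124 130 137 125 166 186 154 147 142 143]
 [140 125 131 171 160 105 116 174 197 151 145 149]
 [156 137 146 207 187  83  82 170 217 169 150 140]
 [158 143 157 206 184 106 177 184 153 166 147 141]
 [158 150 150 167
[... 571 characters left out ...]
152]
 [146 140 136 145 164 166 168 152 155 148 148 144]
 [148 150 138 110  94 101 101 118 150 149 149 146]]
t3 rows from 186 cols from 259
[[174 177 178 182 181 181 178 179 178 175 176 171]
 [179 183 177 180 181 174 176 171 177 177 174 168]
 [177 176 173 173 174 172 173 174 174 174 167 162]
 [171 178 172 174 177 180 181 178 173 166 160 158]
 [173 175 179 188 203 212 206 193 172 164 163 162]
 [176 176 187 204 199 177 190 200 181 162 166 163]
 [177 183 192 200 177 143 169 200 180 167 165 170]
 [177 181 189 205 188 137 167 188 165 164 168 175]
 [179 182 184 190 182 174 195 184 178 175 172 177]
 [178 179 175 163 144 139 142 145 165 175 174 176]
 [176 176 173 149 119 116 115 115 142 174 176 175]]
```

```bash
sed -i 's/^pT=.*/pT=[[224.0,217.5],[216.9,190.6],[264.0,192.0]];pS=[[256.1,263.0],[224.9,263.4],[241.0,224.0]]/; s/(40,43)/(39,41)/' m2.py
cat >> m2.py <<'E'
print("tri z",[tri(a,b)[0].round(1).tolist() for a,b in zip(pT,pS)],"TCP-chassis",oT.round(1),oS.round(1))
E
python3 m2.py 80.3 pics/t1.png pics/s1.png 262.6,188.8 254.6,253.8 222.6,254.5
```

```text
px [263.1 188.9] [254.7 253.9] [222.9 254.5]
z 39 yaw 15.17 15.17 shift1,2(side) [-2.6 -1.6] [-2.3 -1.7] shift3(top) [-0.5 -1. ]
z 41 yaw 15.17 15.17 shift1,2(side) [-3.  -0.2] [-2.7 -0.3] shift3(top) [-0.9 -1.2]
board yaw side 15.31 len 79.7
tri z [[526.6, 190.4, 44.0], [603.6, 211.3, 44.4], [598.4, 78.0, 44.8]] TCP-chassis [582.8 139.7] [582.2 137. ]
```

```bash
python3 -c "
from h import *
plan((582.4,138.5,61),-74.85,step=12)"
```

```text
t 5.67 p [584.4 139.6  85.1] phi -74.81 F [ 0.3 -0.5 -2.3] gap 0.415 rows 3
d [0.02, 0.07, 0.8] r [0.0004, -0.0002, 0.0002]
d [0.02, 0.07, 0.8] r [0.0004, -0.0002, 0.0002]
d [0.02, 0.07, 0.8] r [0.0004, -0.0002, 0.0002]
```

Request:
arm_command --series '[{"dx":0,"dy":0.1,"dz":0.8,"rx":0,"ry":0,"rz":0,"gripper":0.2},{"dx":0,"dy":0.1,"dz":0.8,"rx":0,"ry":0,"rz":0,"gripper":0.2},{"dx":0,"dy":0,"dz":0.6,"rx":0,"ry":0,"rz":0,"gripper":0.2},{"dx":0,"dy":0,"dz":0,"rx":0,"ry":0,"rz":0,"gripper":0.2},{"dx":0,"dy":0,"dz":0,"rx":0,"ry":0,"rz":0,"gripper":0.2}]'

```text
t: 6.3
tcp_pos: [582.4, 137.9, 62.2]
orientation: [[0.26, -0.966, -0.0], [-0.966, -0.26, -0.001], [0.001, 0.001, -1.0]]
ft_force: [0.7, -0.1, -2.6]
finger_gap: 0.415
```

Run:
```python
from h import *
plan((582.4,138.5,58),-74.85,step=12)
t=ctrl.snapshot('top')[:,:,::-1];s=ctrl.snapshot('side')[:,:,::-1]
cv2.imwrite('pics/t2.png',t);cv2.imwrite('pics/s2.png',s)
z=ctrl.get_state()["tcp_pos"][2]-3.9
R=lambda a:np.array([[np.cos(a),-np.sin(a)],[np.sin(a),np.cos(a)]])@np.array(HL).T
q=(R(np.radians(15.15)).T+np.array([582.4,138.5]))
print(z,[proj("top",np.r_[x,z]).round(1).tolist() for x in q],[proj("side",np.r_[x,z]).round(1).tolist() for x in q])
cv2.imwrite('pics/g3.png',np.hstack([crop('top',225,165,50,60,8,t),crop('side',210,240,55,60,7,s)[:420]]) if 0 else np.hstack([crop('top',225,165,50,60,8,t),crop('side',210,230,50,60,8,s)]))
```

```text
t 6.3 p [582.4 137.9  62.2] phi -74.92 F [ 0.7 -0.1 -2.6] gap 0.415 rows 1
d [-0.06, -0.01, 0.42] r [0.0006, -0.0006, -0.0012]
58.401017263502624 [[223.6, 216.7], [216.5, 189.5], [264.2, 190.9]] [[255.8, 259.5], [224.2, 260.0], [240.6, 220.4]]
```

View pics/g3.png

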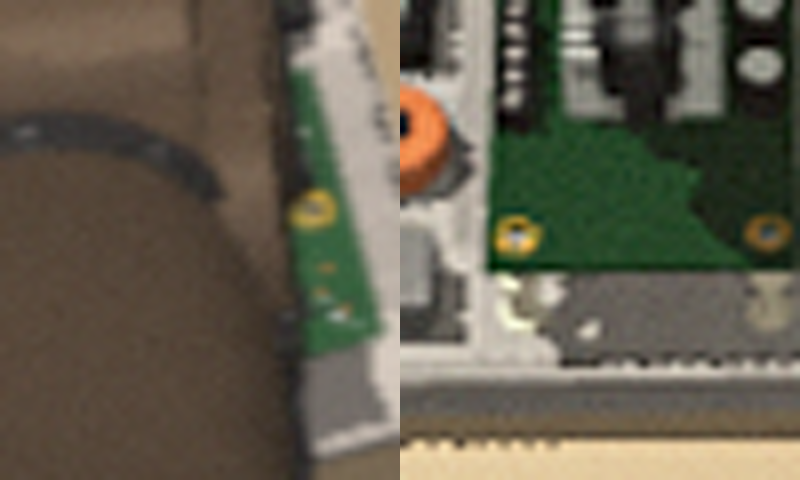

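The top crop shows hole 3 at (312,208). The side crop shows holes 2 (517,238) and 1 (768,232) close above their posts.

```bash
python3 m2.py 58.4 pics/t2.png pics/s2.png 263.6,190.6 255.6,258.6 224.2,259.3
```

```text
px [264.2 190.7] [255.1 258.6] [224.1 259.1]
z 39 yaw 15.17 15.17 shift1,2(side) [-2.2 -0.5] [-0.9 -0.4] shift3(top) [0.3 1.3]
z 41 yaw 15.17 15.17 shift1,2(side) [-2.7  0.8] [-1.3  1. ] shift3(top) [-0.1  1.1]
board yaw side 15.29 len 78.7
tri z [[526.6, 190.4, 44.0], [603.6, 211.3, 44.4], [598.4, 78.0, 44.8]] TCP-chassis [582.8 139.7] [582.2 137. ]
```

Request:
arm_command --series '[{"dx":-0.07,"dy":0.04,"dz":0.5,"rx":0,"ry":0,"rz":-0.001,"gripper":0.2},{"dx":0,"dy":0,"dz":0.4,"rx":0,"ry":0,"rz":0,"gripper":0.2},{"dx":0,"dy":0,"dz":0,"rx":0,"ry":0,"rz":0,"gripper":0.2}]'

```text
t: 6.78
tcp_pos: [581.9, 138.6, 52.9]
orientation: [[0.261, -0.965, 0.0], [-0.965, -0.261, -0.001], [0.001, 0.0, -1.0]]
ft_force: [0.1, 0.3, -2.8]
finger_gap: 0.416
```

Request:
arm_command --series '[{"dx":0,"dy":0,"dz":0.15,"rx":0,"ry":0,"rz":0,"gripper":0.2},{"dx":0,"dy":0,"dz":0,"rx":0,"ry":0,"rz":0,"gripper":0.2}]'

```text
t: 7.02
tcp_pos: [582.0, 138.6, 51.3]
orientation: [[0.261, -0.965, 0.0], [-0.965, -0.261, -0.001], [0.001, -0.0, -1.0]]
ft_force: [0.0, -0.1, -2.7]
finger_gap: 0.412
```

Request:
arm_command --series '[{"dx":0,"dy":0,"dz":0.15,"rx":0,"ry":0,"rz":0,"gripper":0.2},{"dx":0,"dy":0,"dz":0,"rx":0,"ry":0,"rz":0,"gripper":0.2}]'

```text
t: 7.28
tcp_pos: [582.0, 138.7, 49.8]
orientation: [[0.261, -0.965, 0.0], [-0.965, -0.261, -0.001], [0.001, -0.0, -1.0]]
ft_force: [-0.5, 0.1, -3.4]
finger_gap: 0.416
```

Request:
arm_command --series '[{"dx":0,"dy":0,"dz":0.1,"rx":0,"ry":0,"rz":0,"gripper":0.2},{"dx":0,"dy":0,"dz":0,"rx":0,"ry":0,"rz":0,"gripper":0.2}]'

```text
t: 7.52
tcp_pos: [582.2, 138.7, 49.1]
orientation: [[0.261, -0.965, 0.001], [-0.965, -0.261, -0.001], [0.001, -0.001, -1.0]]
ft_force: [-1.3, 0.1, -0.3]
finger_gap: 0.411
```

Contact is at underside ≈42 mm, resting on the barbs. Releasing.

Request:
arm_command --series '[{"dx":0,"dy":0,"dz":0,"rx":0,"ry":0,"rz":0,"gripper":0.5},{"dx":0,"dy":0,"dz":0,"rx":0,"ry":0,"rz":0,"gripper":0.65},{"dx":0,"dy":0,"dz":0,"rx":0,"ry":0,"rz":0,"gripper":0.7},{"dx":0,"dy":0,"dz":-1.5,"rx":0,"ry":0,"rz":0,"gripper":0.7},{"dx":0,"dy":0,"dz":-5,"rx":0,"ry":0,"rz":0,"gripper":0.7}]'

```text
t: 8.15
tcp_pos: [581.2, 138.5, 114.0]
orientation: [[0.261, -0.965, -0.004], [-0.965, -0.261, -0.001], [0.0, 0.004, -1.0]]
ft_force: [-0.2, 0.4, 0.6]
finger_gap: 0.694
```

Request:
arm_command --series '[{"dx":0,"dy":5,"dz":-2,"rx":0,"ry":0,"rz":0,"gripper":0.3},{"dx":0,"dy":5,"dz":0,"rx":0,"ry":0,"rz":0,"gripper":0},{"dx":0,"dy":5,"dz":0,"rx":0,"ry":0,"rz":0,"gripper":0},{"dx":0,"dy":0,"dz":0,"rx":0,"ry":0,"rz":0,"gripper":0}]' --squeeze 30

```text
t: 8.65
tcp_pos: [434.2, 98.7, 141.5]
orientation: [[0.262, -0.965, 0.008], [-0.965, -0.262, -0.0], [0.002, -0.007, -1.0]]
ft_force: [1.4, 0.2, -0.6]
finger_gap: 0.0
```

Run:
```python
from h import *
plan((582.4,138.5,58),-74.85,step=100)
t=ctrl.snapshot('top')[:,:,::-1];s=ctrl.snapshot('side')[:,:,::-1]
cv2.imwrite('pics/t3.png',t);cv2.imwrite('pics/s3.png',s)
cv2.imwrite('pics/g4.png',np.hstack([crop('top',200,160,80,90,5,t),crop('side',200,195,80,90,5,s)]))
```

```text
t 8.65 p [434.2  98.7 141.5] phi -74.83 F [ 1.4  0.2 -0.6] gap 0.0 rows 2
d [0.01, -7.64, 4.23] r [-0.0036, -0.001, 0.0002]
d [0.01, -7.66, 4.2] r [-0.0036, -0.001, 0.0002]
```

View pics/g4.png

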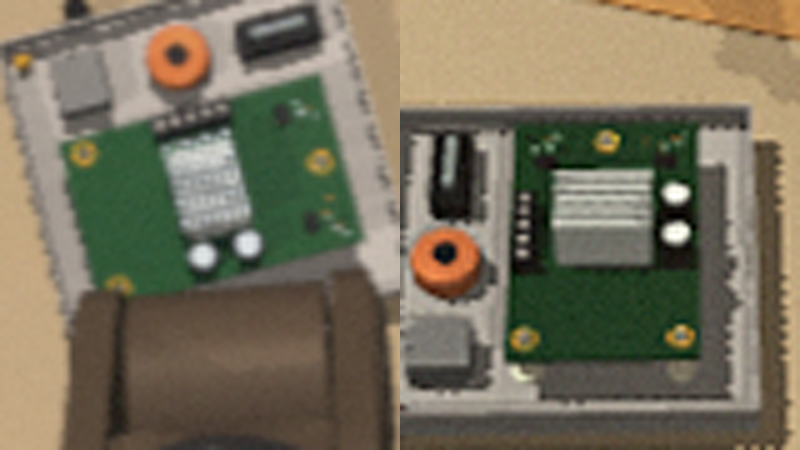

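The board sits on all three supports, with holes concentric in both views (top crop 84,153 / 120,288 / 320,161). Next is pad 1, expected at (546.9,176.9).

```bash
python3 -c "
from h import *
plan((546.9,176.9,85),-74.85,step=45)"
```

```text
t 8.75 p [437.5  99.1 141.5] phi -74.83 F [ 0.4 -0.6 -0.6] gap 0.0 rows 4
d [-1.16, -3.13, 1.44] r [-0.0025, -0.0006, 0.0001]
d [-1.16, -3.14, 1.43] r [-0.0025, -0.0006, 0.0001]
d [-1.16, -3.14, 1.43] r [-0.0025, -0.0006, 0.0001]
d [-1.16, -3.15, 1.42] r [-0.0025, -0.0006, 0.0001]
```

Request:
arm_command --series '[{"dx":-1.2,"dy":-3.2,"dz":0.5,"rx":-0.002,"ry":0,"rz":0,"gripper":0},{"dx":-1.2,"dy":-3.2,"dz":0.5,"rx":-0.002,"ry":0,"rz":0,"gripper":0},{"dx":-1.2,"dy":-3.1,"dz":1.5,"rx":-0.002,"ry":0,"rz":0,"gripper":0},{"dx":-1,"dy":-2.6,"dz":2,"rx":-0.002,"ry":0,"rz":0,"gripper":0},{"dx":0,"dy":0,"dz":0.8,"rx":0,"ry":0,"rz":0,"gripper":0}]'

```text
t: 9.38
tcp_pos: [552.1, 179.1, 90.0]
orientation: [[0.261, -0.965, 0.01], [-0.965, -0.261, -0.001], [0.003, -0.009, -1.0]]
ft_force: [-1.0, -0.0, 0.8]
finger_gap: 0.001
```

```bash
python3 -c "
from h import *
plan((546.9,176.9,50),-74.85,step=20)"
```

```text
t 9.38 p [552.1 179.1  90. ] phi -74.84 F [-1.  -0.   0.8] gap 0.001 rows 3
d [0.02, 0.2, 1.33] r [-0.0031, -0.0011, 0.0]
d [0.02, 0.19, 1.33] r [-0.0031, -0.0011, 0.0]
d [0.02, 0.19, 1.33] r [-0.0031, -0.0011, 0.0]
```

Request:
arm_command --series '[{"dx":0,"dy":0.4,"dz":1.3,"rx":-0.009,"ry":-0.002,"rz":0,"gripper":0},{"dx":0,"dy":0.1,"dz":1.3,"rx":0,"ry":0,"rz":0,"gripper":0},{"dx":0,"dy":0,"dz":1,"rx":0,"ry":0,"rz":0,"gripper":0},{"dx":0,"dy":0,"dz":0,"rx":0,"ry":0,"rz":0,"gripper":0}]'

```text
t: 9.88
tcp_pos: [546.3, 176.8, 51.7]
orientation: [[0.261, -0.965, -0.001], [-0.965, -0.261, -0.002], [0.001, 0.001, -1.0]]
ft_force: [0.6, -0.3, 0.6]
finger_gap: 0.003
```

```bash
python3 -c "
from h import *
plan((546.9,176.9,48),-74.85,step=20)
cv2.imwrite('pics/g5.png',crop('side',200,180,100,100,5))"
```

```text
t 9.88 p [546.3 176.8  51.7] phi -74.87 F [ 0.6 -0.3  0.6] gap 0.003 rows 1
d [0.0, -0.06, 0.37] r [0.0014, -0.0012, -0.0004]
```

View pics/g5.png

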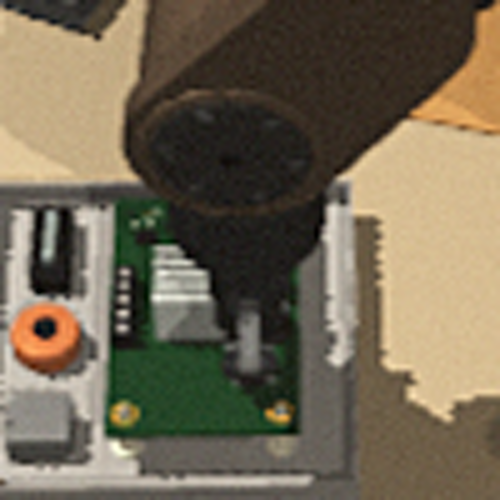

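The fingertip (250,375) stands over pad 1, beside hole 1 (280,411). Press gently.

Request:
arm_command --series '[{"dx":0,"dy":0,"dz":0.3,"rx":0,"ry":0,"rz":0,"gripper":0},{"dx":0,"dy":0,"dz":0.2,"rx":0,"ry":0,"rz":0,"gripper":0},{"dx":0,"dy":0,"dz":0.1,"rx":0,"ry":0,"rz":0,"gripper":0},{"dx":0,"dy":0,"dz":0.1,"rx":0,"ry":0,"rz":0,"gripper":0}]'

```text
t: 10.42
tcp_pos: [547.1, 176.9, 45.9]
orientation: [[0.261, -0.965, 0.002], [-0.965, -0.261, -0.001], [0.001, -0.001, -1.0]]
ft_force: [-0.1, 0.1, -0.9]
finger_gap: -0.002
```

Request:
arm_command --series '[{"dx":0,"dy":0,"dz":0.1,"rx":0,"ry":0,"rz":0,"gripper":0},{"dx":0,"dy":0,"dz":0.1,"rx":0,"ry":0,"rz":0,"gripper":0}]'

```text
t: 10.68
tcp_pos: [547.1, 176.9, 44.0]
orientation: [[0.261, -0.965, 0.002], [-0.965, -0.261, -0.001], [0.001, -0.002, -1.0]]
ft_force: [-1.2, 0.3, 3.9]
finger_gap: 0.0
```

Request:
arm_command --series '[{"dx":0,"dy":0,"dz":0.1,"rx":0,"ry":0,"rz":0,"gripper":0},{"dx":0,"dy":0,"dz":0.1,"rx":0,"ry":0,"rz":0,"gripper":0}]'

```text
t: 10.92
tcp_pos: [547.3, 177.0, 42.4]
orientation: [[0.261, -0.965, 0.003], [-0.965, -0.261, -0.001], [0.001, -0.002, -1.0]]
ft_force: [-0.9, -0.3, 6.1]
finger_gap: 0.002
```

Request:
arm_command --series '[{"dx":0,"dy":0,"dz":0.1,"rx":0,"ry":0,"rz":0,"gripper":0}]'

```text
t: 11.05
tcp_pos: [547.4, 177.0, 41.6]
orientation: [[0.261, -0.965, 0.003], [-0.965, -0.261, -0.001], [0.001, -0.003, -1.0]]
ft_force: [-0.7, 0.3, 4.6]
finger_gap: 0.002
```

Request:
arm_command --series '[{"dx":0,"dy":0,"dz":0.1,"rx":0,"ry":0,"rz":0,"gripper":0}]'

```text
t: 11.18
tcp_pos: [547.4, 177.0, 40.8]
orientation: [[0.261, -0.965, 0.003], [-0.965, -0.261, -0.001], [0.001, -0.003, -1.0]]
ft_force: [-2.7, 0.0, 7.6]
finger_gap: 0.006
```

Request:
arm_command --series '[{"dx":0,"dy":0,"dz":0.1,"rx":0,"ry":0,"rz":0,"gripper":0}]'

```text
t: 11.3
tcp_pos: [547.4, 177.0, 40.1]
orientation: [[0.261, -0.965, 0.003], [-0.965, -0.261, -0.001], [0.002, -0.003, -1.0]]
ft_force: [-2.0, -0.4, 9.3]
finger_gap: -0.001
```

Request:
arm_command --series '[{"dx":0,"dy":0,"dz":0.1,"rx":0,"ry":0,"rz":0,"gripper":0}]'

```text
t: 11.42
tcp_pos: [547.5, 177.0, 39.6]
orientation: [[0.261, -0.965, 0.004], [-0.965, -0.261, -0.001], [0.002, -0.003, -1.0]]
ft_force: [-3.5, -0.9, 11.2]
finger_gap: -0.0
```

Request:
arm_command --series '[{"dx":0,"dy":0,"dz":0.1,"rx":0,"ry":0,"rz":0,"gripper":0}]'

```text
t: 11.55
tcp_pos: [547.5, 177.0, 39.2]
orientation: [[0.261, -0.965, 0.004], [-0.965, -0.261, -0.001], [0.002, -0.004, -1.0]]
ft_force: [-2.6, -0.0, 12.2]
finger_gap: 0.002
```

Request:
arm_command --series '[{"dx":0,"dy":0,"dz":0.12,"rx":0,"ry":0,"rz":0,"gripper":0}]'

```text
t: 11.68
tcp_pos: [547.4, 177.0, 38.6]
orientation: [[0.261, -0.965, 0.004], [-0.965, -0.261, -0.001], [0.002, -0.004, -1.0]]
ft_force: [-5.1, -0.9, 12.9]
finger_gap: 0.003
```

Request:
arm_command --series '[{"dx":0,"dy":0,"dz":0.12,"rx":0,"ry":0,"rz":0,"gripper":0}]'

```text
t: 11.8
tcp_pos: [547.5, 177.0, 38.2]
orientation: [[0.261, -0.965, 0.005], [-0.965, -0.261, -0.0], [0.002, -0.005, -1.0]]
ft_force: [-3.1, -1.3, 13.6]
finger_gap: 0.001
```

Request:
arm_command --series '[{"dx":0,"dy":0,"dz":0.12,"rx":0,"ry":0,"rz":0,"gripper":0}]'

```text
t: 11.92
tcp_pos: [547.5, 177.0, 37.8]
orientation: [[0.261, -0.965, 0.005], [-0.965, -0.261, -0.0], [0.002, -0.005, -1.0]]
ft_force: [-4.8, -0.4, 14.9]
finger_gap: -0.001
```

Request:
arm_command --series '[{"dx":0,"dy":0.03,"dz":0.13,"rx":0,"ry":0,"rz":0,"gripper":0}]'

```text
t: 12.05
tcp_pos: [547.4, 177.0, 37.4]
orientation: [[0.261, -0.965, 0.006], [-0.965, -0.261, -0.0], [0.002, -0.006, -1.0]]
ft_force: [-3.4, -1.3, 16.4]
finger_gap: -0.0
```

Request:
arm_command --series '[{"dx":0,"dy":0.02,"dz":0.13,"rx":0,"ry":0,"rz":0,"gripper":0}]'

```text
t: 12.18
tcp_pos: [547.4, 177.0, 37.1]
orientation: [[0.261, -0.965, 0.007], [-0.965, -0.261, 0.0], [0.002, -0.007, -1.0]]
ft_force: [-3.5, -0.8, 16.4]
finger_gap: -0.003
```

Request:
arm_command --series '[{"dx":0,"dy":0.02,"dz":0.13,"rx":0,"ry":0,"rz":0,"gripper":0}]'

```text
t: 12.3
tcp_pos: [547.4, 177.1, 36.9]
orientation: [[0.261, -0.965, 0.009], [-0.965, -0.261, 0.0], [0.002, -0.008, -1.0]]
ft_force: [-4.2, -1.1, 18.4]
finger_gap: -0.002
```

Request:
arm_command --series '[{"dx":0,"dy":0.02,"dz":0.14,"rx":0,"ry":0,"rz":0,"gripper":0}]'

```text
t: 12.42
tcp_pos: [547.5, 177.1, 36.7]
orientation: [[0.262, -0.965, 0.01], [-0.965, -0.262, 0.0], [0.002, -0.01, -1.0]]
ft_force: [-5.2, -1.2, 17.8]
finger_gap: 0.001
```

Request:
arm_command --series '[{"dx":0,"dy":0.02,"dz":0.14,"rx":0,"ry":0,"rz":0,"gripper":0}]'

```text
t: 12.55
tcp_pos: [547.5, 177.1, 36.4]
orientation: [[0.262, -0.965, 0.011], [-0.965, -0.262, 0.001], [0.002, -0.011, -1.0]]
ft_force: [-5.2, -1.7, 17.6]
finger_gap: 0.002
```

Request:
arm_command --series '[{"dx":0,"dy":0,"dz":0.16,"rx":-0.008,"ry":0,"rz":0,"gripper":0}]'

```text
t: 12.68
tcp_pos: [547.6, 177.1, 36.0]
orientation: [[0.262, -0.965, 0.004], [-0.965, -0.262, -0.001], [0.002, -0.003, -1.0]]
ft_force: [-4.8, -3.1, 16.7]
finger_gap: 0.001
```

Request:
arm_command --series '[{"dx":0,"dy":0,"dz":0.16,"rx":-0.006,"ry":0,"rz":0,"gripper":0}]'

```text
t: 12.8
tcp_pos: [547.6, 177.1, 35.6]
orientation: [[0.262, -0.965, -0.001], [-0.965, -0.262, -0.003], [0.002, 0.002, -1.0]]
ft_force: [-5.4, -2.3, 19.0]
finger_gap: -0.0
```

Request:
arm_command --series '[{"dx":0,"dy":0,"dz":0.16,"rx":0,"ry":0,"rz":0,"gripper":0}]'

```text
t: 12.92
tcp_pos: [547.6, 177.1, 35.2]
orientation: [[0.262, -0.965, -0.001], [-0.965, -0.262, -0.003], [0.003, 0.002, -1.0]]
ft_force: [-6.1, -1.1, 19.3]
finger_gap: -0.001
```

Request:
arm_command --series '[{"dx":0,"dy":0,"dz":0.16,"rx":0,"ry":0,"rz":0,"gripper":0}]'

```text
t: 13.05
tcp_pos: [547.6, 177.1, 34.8]
orientation: [[0.262, -0.965, -0.0], [-0.965, -0.262, -0.003], [0.003, 0.001, -1.0]]
ft_force: [-6.2, -1.2, 20.5]
finger_gap: -0.0
```

Request:
arm_command --series '[{"dx":0,"dy":0.05,"dz":-0.3,"rx":0,"ry":0,"rz":0,"gripper":0},{"dx":0,"dy":0,"dz":-0.1,"rx":0,"ry":0,"rz":0,"gripper":0}]'

```text
t: 13.3
tcp_pos: [547.5, 177.1, 40.1]
orientation: [[0.262, -0.965, 0.002], [-0.965, -0.262, -0.002], [0.003, -0.001, -1.0]]
ft_force: [-1.1, -0.9, 2.3]
finger_gap: -0.002
```

Request:
arm_command --series '[{"dx":0,"dy":0,"dz":-0.1,"rx":0,"ry":0,"rz":0,"gripper":0}]'

```text
t: 13.42
tcp_pos: [547.5, 177.0, 41.0]
orientation: [[0.262, -0.965, 0.002], [-0.965, -0.262, -0.002], [0.003, -0.001, -1.0]]
ft_force: [-0.2, -0.2, 0.6]
finger_gap: -0.0
```

Request:
arm_command --series '[{"dx":0,"dy":0,"dz":-0.1,"rx":0,"ry":0,"rz":0,"gripper":0}]'

```text
t: 13.55
tcp_pos: [547.4, 177.0, 41.8]
orientation: [[0.262, -0.965, 0.001], [-0.965, -0.262, -0.003], [0.003, -0.001, -1.0]]
ft_force: [0.6, -0.1, 0.0]
finger_gap: -0.001
```

Support 1 holds: the board now loses contact near 41 instead of springing to 44+. Next is pad 2.

Request:
arm_command --series '[{"dx":0,"dy":0,"dz":-1.2,"rx":0,"ry":0,"rz":0,"gripper":0},{"dx":0,"dy":-2.4,"dz":0,"rx":0,"ry":0,"rz":0,"gripper":0},{"dx":0,"dy":-2.3,"dz":0,"rx":0,"ry":0,"rz":0,"gripper":0},{"dx":0,"dy":0,"dz":0,"rx":0,"ry":0,"rz":0,"gripper":0}]'

```text
t: 14.05
tcp_pos: [593.9, 189.7, 55.9]
orientation: [[0.262, -0.965, 0.001], [-0.965, -0.262, -0.002], [0.003, -0.001, -1.0]]
ft_force: [-0.3, 0.0, -0.1]
finger_gap: 0.001
```

```bash
python3 -c "
from h import *
plan((593.3,189.4,47),-74.85,step=20)"
```

```text
t 14.05 p [593.9 189.7  55.9] phi -74.81 F [-0.3  0.  -0.1] gap 0.001 rows 1
d [0.01, 0.06, 0.89] r [-0.0007, -0.0028, 0.0007]
```

Request:
arm_command --series '[{"dx":0,"dy":0.06,"dz":0.7,"rx":-0.001,"ry":-0.003,"rz":0,"gripper":0},{"dx":0,"dy":0,"dz":0.3,"rx":0,"ry":0,"rz":0,"gripper":0},{"dx":0,"dy":0,"dz":0.1,"rx":0,"ry":0,"rz":0,"gripper":0},{"dx":0,"dy":0.01,"dz":0.1,"rx":0,"ry":0,"rz":0,"gripper":0}]'

```text
t: 14.55
tcp_pos: [590.8, 188.9, 43.2]
orientation: [[0.262, -0.965, -0.003], [-0.965, -0.262, -0.0], [-0.001, 0.003, -1.0]]
ft_force: [0.1, -0.4, 0.1]
finger_gap: -0.003
```

Request:
arm_command --series '[{"dx":0,"dy":0.01,"dz":0.1,"rx":0,"ry":0,"rz":0,"gripper":0},{"dx":0,"dy":0.01,"dz":0.1,"rx":0,"ry":0,"rz":0,"gripper":0}]'

```text
t: 14.8
tcp_pos: [590.6, 188.9, 41.3]
orientation: [[0.262, -0.965, -0.002], [-0.965, -0.262, -0.0], [-0.001, 0.002, -1.0]]
ft_force: [0.3, 0.6, 2.8]
finger_gap: 0.002
```

Request:
arm_command --series '[{"dx":0,"dy":0.02,"dz":0.12,"rx":-0.001,"ry":0,"rz":0,"gripper":0},{"dx":0,"dy":0.02,"dz":0.12,"rx":-0.001,"ry":0,"rz":0,"gripper":0}]'

```text
t: 15.05
tcp_pos: [590.7, 188.9, 39.6]
orientation: [[0.262, -0.965, -0.003], [-0.965, -0.262, -0.0], [-0.0, 0.003, -1.0]]
ft_force: [-1.1, -0.6, 7.4]
finger_gap: -0.003
```

Request:
arm_command --series '[{"dx":0,"dy":0.02,"dz":0.12,"rx":-0.001,"ry":0,"rz":0,"gripper":0},{"dx":0,"dy":0.02,"dz":0.12,"rx":-0.001,"ry":0,"rz":0,"gripper":0}]'

```text
t: 15.3
tcp_pos: [590.7, 188.9, 38.6]
orientation: [[0.262, -0.965, -0.003], [-0.965, -0.262, -0.001], [-0.0, 0.003, -1.0]]
ft_force: [-2.0, -0.2, 10.0]
finger_gap: 0.0
```

Request:
arm_command --series '[{"dx":0,"dy":0.02,"dz":0.13,"rx":-0.001,"ry":0,"rz":0,"gripper":0},{"dx":0,"dy":0.02,"dz":0.13,"rx":-0.001,"ry":0,"rz":0,"gripper":0}]'

```text
t: 15.55
tcp_pos: [590.7, 188.9, 37.7]
orientation: [[0.262, -0.965, -0.004], [-0.965, -0.262, -0.001], [-0.0, 0.004, -1.0]]
ft_force: [-2.6, -0.9, 11.4]
finger_gap: 0.0
```

Request:
arm_command --series '[{"dx":0,"dy":0.02,"dz":0.13,"rx":-0.002,"ry":0,"rz":0,"gripper":0}]'

```text
t: 15.68
tcp_pos: [590.7, 188.9, 37.4]
orientation: [[0.262, -0.965, -0.005], [-0.965, -0.262, -0.001], [-0.0, 0.005, -1.0]]
ft_force: [-3.4, 0.2, 12.9]
finger_gap: -0.0
```

Request:
arm_command --series '[{"dx":0,"dy":0.02,"dz":0.14,"rx":0,"ry":0,"rz":0,"gripper":0},{"dx":0,"dy":0.02,"dz":0.14,"rx":0,"ry":0,"rz":0,"gripper":0}]'

```text
t: 15.92
tcp_pos: [590.7, 188.9, 36.9]
orientation: [[0.262, -0.965, -0.003], [-0.965, -0.262, -0.001], [0.0, 0.003, -1.0]]
ft_force: [-3.7, -0.6, 14.4]
finger_gap: 0.001
```

Request:
arm_command --series '[{"dx":0,"dy":0.02,"dz":0.14,"rx":0,"ry":0,"rz":0,"gripper":0},{"dx":0,"dy":0.02,"dz":0.14,"rx":0,"ry":0,"rz":0,"gripper":0}]'

```text
t: 16.18
tcp_pos: [590.7, 188.9, 36.6]
orientation: [[0.263, -0.965, -0.001], [-0.965, -0.263, -0.001], [0.0, 0.001, -1.0]]
ft_force: [-3.7, -1.2, 15.2]
finger_gap: -0.001
```

Request:
arm_command --series '[{"dx":0,"dy":0.02,"dz":0.14,"rx":0,"ry":0,"rz":0,"gripper":0},{"dx":0,"dy":0.02,"dz":0.14,"rx":0,"ry":0,"rz":0,"gripper":0}]'

```text
t: 16.42
tcp_pos: [590.8, 188.9, 36.5]
orientation: [[0.263, -0.965, 0.001], [-0.965, -0.263, -0.0], [0.001, -0.001, -1.0]]
ft_force: [-3.6, -1.2, 15.9]
finger_gap: 0.003
```

Request:
arm_command --series '[{"dx":0,"dy":0.02,"dz":0.19,"rx":-0.002,"ry":0,"rz":0,"gripper":0},{"dx":0,"dy":0.02,"dz":0.19,"rx":-0.002,"ry":0,"rz":0,"gripper":0}]'

```text
t: 16.68
tcp_pos: [590.8, 188.9, 35.7]
orientation: [[0.263, -0.965, -0.0], [-0.965, -0.263, -0.001], [0.001, 0.001, -1.0]]
ft_force: [-4.6, -1.6, 18.2]
finger_gap: 0.002
```

Request:
arm_command --series '[{"dx":0,"dy":0.02,"dz":0.2,"rx":-0.002,"ry":0,"rz":0,"gripper":0},{"dx":0,"dy":0.02,"dz":0.2,"rx":-0.002,"ry":0,"rz":0,"gripper":0}]'

```text
t: 16.92
tcp_pos: [590.8, 188.9, 35.0]
orientation: [[0.263, -0.965, -0.002], [-0.965, -0.263, -0.002], [0.001, 0.002, -1.0]]
ft_force: [-5.7, -1.8, 20.6]
finger_gap: 0.001
```

Request:
arm_command --series '[{"dx":0,"dy":0.02,"dz":0.2,"rx":-0.002,"ry":0,"rz":0,"gripper":0}]'

```text
t: 17.05
tcp_pos: [590.8, 189.0, 34.8]
orientation: [[0.263, -0.965, -0.003], [-0.965, -0.263, -0.002], [0.001, 0.003, -1.0]]
ft_force: [-6.3, -1.4, 21.3]
finger_gap: 0.001
```

Request:
arm_command --series '[{"dx":0,"dy":0.05,"dz":-0.2,"rx":0,"ry":0,"rz":0,"gripper":0},{"dx":0,"dy":0,"dz":-0.1,"rx":0,"ry":0,"rz":0,"gripper":0}]'

```text
t: 17.3
tcp_pos: [590.7, 188.9, 39.7]
orientation: [[0.263, -0.965, -0.001], [-0.965, -0.263, -0.002], [0.001, 0.001, -1.0]]
ft_force: [-2.2, 0.2, 1.4]
finger_gap: 0.002
```

Request:
arm_command --series '[{"dx":0,"dy":0,"dz":-0.1,"rx":0,"ry":0,"rz":0,"gripper":0}]'

```text
t: 17.42
tcp_pos: [590.7, 188.9, 40.8]
orientation: [[0.263, -0.965, -0.001], [-0.965, -0.263, -0.002], [0.001, 0.001, -1.0]]
ft_force: [1.2, 0.3, 0.4]
finger_gap: 0.002
```

Request:
arm_command --series '[{"dx":0,"dy":0,"dz":-0.1,"rx":0,"ry":0,"rz":0,"gripper":0}]'

```text
t: 17.55
tcp_pos: [590.6, 188.9, 41.6]
orientation: [[0.263, -0.965, -0.001], [-0.965, -0.263, -0.002], [0.001, 0.002, -1.0]]
ft_force: [-0.7, -0.4, -0.2]
finger_gap: 0.003
```

Support 2 holds: the unloading force at 39.7 is 1.4 N against 7.4 N going down. Next, over the heat sink to pad 3.

Request:
arm_command --series '[{"dx":0,"dy":0,"dz":-3.5,"rx":0,"ry":0,"rz":0,"gripper":0},{"dx":0,"dy":0,"dz":-3.5,"rx":0,"ry":0,"rz":0,"gripper":0},{"dx":4.2,"dy":1,"dz":0,"rx":0,"ry":0,"rz":0,"gripper":0},{"dx":4.2,"dy":1,"dz":0,"rx":0,"ry":0,"rz":0,"gripper":0},{"dx":0,"dy":0,"dz":0,"rx":0,"ry":0,"rz":0,"gripper":0}]'

```text
t: 18.18
tcp_pos: [593.5, 101.0, 112.6]
orientation: [[0.265, -0.964, -0.002], [-0.964, -0.265, -0.002], [0.002, 0.003, -1.0]]
ft_force: [0.6, 0.2, 0.2]
finger_gap: 0.0
```

```bash
python3 -c "
from h import *
plan((592.5,100.1,52),-74.85,step=22)"
```

```text
t 18.18 p [593.5 101.  112.6] phi -74.64 F [0.6 0.2 0.2] gap 0.0 rows 3
d [0.02, 0.04, 2.02] r [0.001, -0.0005, 0.0012]
d [0.02, 0.04, 2.02] r [0.001, -0.0005, 0.0012]
d [0.02, 0.04, 2.02] r [0.001, -0.0005, 0.0012]
```

Request:
arm_command --series '[{"dx":0.1,"dy":0,"dz":2,"rx":0,"ry":0,"rz":0.002,"gripper":0},{"dx":0,"dy":0,"dz":2,"rx":0,"ry":0,"rz":0,"gripper":0},{"dx":0,"dy":0,"dz":1.5,"rx":0,"ry":0,"rz":0,"gripper":0},{"dx":0,"dy":0,"dz":0,"rx":0,"ry":0,"rz":0,"gripper":0}]'

```text
t: 18.68
tcp_pos: [593.8, 101.7, 55.6]
orientation: [[0.263, -0.965, -0.003], [-0.965, -0.263, -0.002], [0.001, 0.003, -1.0]]
ft_force: [0.5, 0.0, -0.7]
finger_gap: -0.003
```

```bash
python3 -c "
from h import *
plan((592.5,100.1,47),-74.85,step=22)"
```

```text
t 18.68 p [593.8 101.7  55.6] phi -74.76 F [ 0.5  0.  -0.7] gap -0.003 rows 1
d [0.12, 0.16, 0.86] r [0.003, -0.0013, 0.0016]
```

Request:
arm_command --series '[{"dx":0.2,"dy":0,"dz":0.6,"rx":0.003,"ry":-0.001,"rz":0,"gripper":0},{"dx":0,"dy":0,"dz":0.3,"rx":0,"ry":0,"rz":0,"gripper":0},{"dx":0,"dy":0,"dz":0.1,"rx":0,"ry":0,"rz":0,"gripper":0},{"dx":0,"dy":0.01,"dz":0.1,"rx":0,"ry":0,"rz":0,"gripper":0}]'

```text
t: 19.18
tcp_pos: [595.0, 100.1, 45.3]
orientation: [[0.263, -0.965, 0.002], [-0.965, -0.263, 0.0], [0.001, -0.002, -1.0]]
ft_force: [-0.7, -0.9, 0.4]
finger_gap: 0.0
```

Request:
arm_command --series '[{"dx":0,"dy":0.01,"dz":0.1,"rx":0,"ry":0,"rz":0,"gripper":0},{"dx":0,"dy":0.01,"dz":0.1,"rx":0,"ry":0,"rz":0,"gripper":0}]'

```text
t: 19.42
tcp_pos: [594.9, 100.1, 43.5]
orientation: [[0.263, -0.965, 0.003], [-0.965, -0.263, 0.0], [0.001, -0.003, -1.0]]
ft_force: [-0.4, -0.1, 0.7]
finger_gap: 0.0
```

Request:
arm_command --series '[{"dx":0,"dy":0.02,"dz":0.13,"rx":-0.001,"ry":0,"rz":0,"gripper":0},{"dx":0,"dy":0.02,"dz":0.13,"rx":-0.001,"ry":0,"rz":0,"gripper":0}]'

```text
t: 19.68
tcp_pos: [594.6, 99.9, 41.0]
orientation: [[0.263, -0.965, 0.001], [-0.965, -0.263, -0.0], [0.001, -0.001, -1.0]]
ft_force: [0.5, 0.2, 2.8]
finger_gap: 0.003
```

Request:
arm_command --series '[{"dx":0,"dy":0.02,"dz":0.14,"rx":-0.001,"ry":0,"rz":0,"gripper":0},{"dx":0,"dy":0.02,"dz":0.14,"rx":-0.001,"ry":0,"rz":0,"gripper":0}]'

```text
t: 19.92
tcp_pos: [594.7, 99.9, 38.8]
orientation: [[0.263, -0.965, 0.001], [-0.965, -0.263, -0.001], [0.001, -0.0, -1.0]]
ft_force: [-1.1, 0.5, 8.2]
finger_gap: 0.0
```

Request:
arm_command --series '[{"dx":0,"dy":0.02,"dz":0.15,"rx":-0.001,"ry":0,"rz":0,"gripper":0},{"dx":0,"dy":0.02,"dz":0.15,"rx":-0.001,"ry":0,"rz":0,"gripper":0}]'

```text
t: 20.18
tcp_pos: [594.7, 99.9, 37.2]
orientation: [[0.263, -0.965, 0.0], [-0.965, -0.263, -0.001], [0.001, 0.0, -1.0]]
ft_force: [-2.5, 0.8, 11.4]
finger_gap: 0.002
```

Request:
arm_command --series '[{"dx":0,"dy":0.02,"dz":0.17,"rx":-0.001,"ry":0,"rz":0,"gripper":0},{"dx":0,"dy":0.02,"dz":0.17,"rx":-0.001,"ry":0,"rz":0,"gripper":0}]'

```text
t: 20.42
tcp_pos: [594.7, 99.9, 35.8]
orientation: [[0.263, -0.965, 0.0], [-0.965, -0.263, -0.002], [0.002, 0.0, -1.0]]
ft_force: [-3.9, -0.3, 16.2]
finger_gap: -0.002
```

Request:
arm_command --series '[{"dx":0,"dy":0.02,"dz":0.18,"rx":-0.001,"ry":0,"rz":0,"gripper":0}]'

```text
t: 20.55
tcp_pos: [594.7, 99.9, 35.2]
orientation: [[0.263, -0.965, 0.0], [-0.965, -0.263, -0.002], [0.002, 0.0, -1.0]]
ft_force: [-3.7, 0.1, 17.4]
finger_gap: -0.001
```

Request:
arm_command --series '[{"dx":0,"dy":0.02,"dz":0.18,"rx":-0.001,"ry":0,"rz":0,"gripper":0}]'

```text
t: 20.68
tcp_pos: [594.8, 99.9, 34.7]
orientation: [[0.264, -0.965, 0.0], [-0.965, -0.264, -0.002], [0.002, 0.0, -1.0]]
ft_force: [-5.6, -0.2, 17.9]
finger_gap: -0.003
```

Request:
arm_command --series '[{"dx":0,"dy":0.02,"dz":0.2,"rx":-0.001,"ry":0,"rz":0,"gripper":0}]'

```text
t: 20.8
tcp_pos: [594.8, 99.9, 34.2]
orientation: [[0.264, -0.965, 0.0], [-0.965, -0.264, -0.002], [0.002, 0.0, -1.0]]
ft_force: [-5.2, -1.0, 20.0]
finger_gap: -0.002
```

Request:
arm_command --series '[{"dx":0,"dy":0.02,"dz":0.2,"rx":-0.001,"ry":0,"rz":0,"gripper":0}]'

```text
t: 20.92
tcp_pos: [594.8, 99.9, 33.9]
orientation: [[0.264, -0.965, 0.001], [-0.965, -0.264, -0.003], [0.003, 0.0, -1.0]]
ft_force: [-6.4, -0.9, 22.5]
finger_gap: -0.001
```

Request:
arm_command --series '[{"dx":0,"dy":0.05,"dz":-0.2,"rx":0,"ry":0,"rz":0,"gripper":0},{"dx":0,"dy":0,"dz":-0.1,"rx":0,"ry":0,"rz":0,"gripper":0}]'

```text
t: 21.18
tcp_pos: [594.7, 99.9, 38.9]
orientation: [[0.264, -0.965, 0.002], [-0.965, -0.264, -0.002], [0.003, -0.002, -1.0]]
ft_force: [-2.3, -0.8, 4.2]
finger_gap: -0.004
```

Request:
arm_command --series '[{"dx":0,"dy":0,"dz":-0.1,"rx":0,"ry":0,"rz":0,"gripper":0}]'

```text
t: 21.3
tcp_pos: [594.7, 99.9, 40.1]
orientation: [[0.264, -0.965, 0.003], [-0.965, -0.264, -0.002], [0.003, -0.002, -1.0]]
ft_force: [0.6, -0.4, -0.6]
finger_gap: 0.0
```

Request:
arm_command --series '[{"dx":0,"dy":0,"dz":-0.1,"rx":0,"ry":0,"rz":0,"gripper":0}]'

```text
t: 21.42
tcp_pos: [594.6, 99.9, 41.0]
orientation: [[0.264, -0.965, 0.003], [-0.965, -0.264, -0.002], [0.003, -0.002, -1.0]]
ft_force: [0.7, -0.3, 1.0]
finger_gap: 0.004
```

Support 3's contact is lost at ~40 as well. Retreat and check with the cameras.

Request:
arm_command --series '[{"dx":0,"dy":0,"dz":-4,"rx":0,"ry":0,"rz":0,"gripper":0},{"dx":0,"dy":0,"dz":-5,"rx":0,"ry":0,"rz":0,"gripper":0},{"dx":2,"dy":5,"dz":-1,"rx":0,"ry":0,"rz":0,"gripper":0},{"dx":2,"dy":5,"dz":0,"rx":0,"ry":0,"rz":0,"gripper":0},{"dx":2,"dy":5,"dz":0,"rx":0,"ry":0,"rz":0,"gripper":0}]'

```text
t: 22.05
tcp_pos: [464.2, 1.7, 142.5]
orientation: [[0.267, -0.964, 0.003], [-0.964, -0.267, -0.003], [0.004, -0.002, -1.0]]
ft_force: [1.5, -1.2, -0.3]
finger_gap: 0.001
```

Run:
```python
from h import *
print(ctrl.get_state()["tcp_pos"].round(0))
s=ctrl.snapshot('side')[:,:,::-1];cv2.imwrite('pics/s4.png',s);o=cv2.imread('pics/s3.png')
for n,im in(("before",o),("after",s)):
    print(n,[blob(im,u,3,gold).round(2).tolist() for u in((255.5,261.8),(224.3,262.1),(240.8,222.7))])
cv2.imwrite('pics/g6.png',np.hstack([crop('side',200,195,80,90,5,o),crop('side',200,195,80,90,5,s)]))
```

```text
[464.   2. 142.]
before [[255.72, 261.96], [223.97, 262.47], [241.38, 223.06]]
after [[255.52, 263.24], [224.11, 264.05], [241.13, 224.56]]
```

View pics/g6.png

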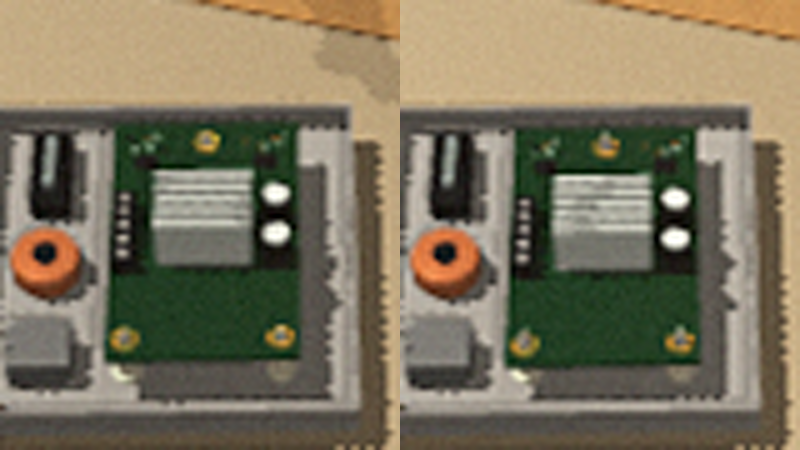

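All three holes dropped uniformly by 1.3–1.6 px (about 5–6 mm). Support 1 dropped least, so I'll do a light touch check at pad 1.

```bash
python3 -c "
from h import *
plan((546.5,177,100),-74.85,step=45)"
```

```text
t 22.1 p [458.8   0.  142. ] phi -74.54 F [-0.9  0.1  0.3] gap 0.002 rows 5
d [-2.95, -2.64, 0.83] r [0.0006, -0.0005, 0.0011]
d [-2.95, -2.63, 0.83] r [0.0006, -0.0005, 0.0011]
d [-2.95, -2.63, 0.83] r [0.0006, -0.0005, 0.0011]
d [-2.95, -2.63, 0.83] r [0.0006, -0.0005, 0.0011]
d [-2.96, -2.62, 0.84] r [0.0006, -0.0005, 0.0011]
```

Request:
arm_command --series '[{"dx":-3,"dy":-2.6,"dz":0.4,"rx":0,"ry":0,"rz":0.001,"gripper":0},{"dx":-3,"dy":-2.6,"dz":0.4,"rx":0,"ry":0,"rz":0.001,"gripper":0},{"dx":-3,"dy":-2.6,"dz":0.8,"rx":0,"ry":0,"rz":0.001,"gripper":0},{"dx":-3,"dy":-2.6,"dz":0.8,"rx":0,"ry":0,"rz":0.001,"gripper":0},{"dx":-2,"dy":-1.5,"dz":0.8,"rx":0,"ry":0,"rz":0.001,"gripper":0}]'

```text
t: 22.72
tcp_pos: [538.4, 168.4, 108.8]
orientation: [[0.255, -0.967, -0.002], [-0.967, -0.255, -0.003], [0.003, 0.002, -1.0]]
ft_force: [0.4, -0.1, 1.0]
finger_gap: 0.0
```

```bash
python3 -c "
from h import *
plan((546.5,177,50),-74.85,step=25)"
```

```text
t 22.73 p [538.4 168.4 108.8] phi -75.23 F [ 0.4 -0.1  1. ] gap 0.0 rows 3
d [-0.21, -0.34, 1.96] r [0.0008, -0.0009, -0.0022]
d [-0.21, -0.34, 1.96] r [0.0008, -0.0009, -0.0022]
d [-0.21, -0.34, 1.96] r [0.0008, -0.0009, -0.0022]
```

Request:
arm_command --series '[{"dx":-0.1,"dy":-0.3,"dz":1.8,"rx":0,"ry":0,"rz":-0.002,"gripper":0},{"dx":0,"dy":-0.3,"dz":1.8,"rx":0,"ry":0,"rz":-0.002,"gripper":0},{"dx":0,"dy":0,"dz":1.6,"rx":0,"ry":0,"rz":0,"gripper":0},{"dx":0,"dy":0,"dz":0,"rx":0,"ry":0,"rz":0,"gripper":0}]'

```text
t: 23.22
tcp_pos: [543.0, 170.0, 51.8]
orientation: [[0.26, -0.966, -0.005], [-0.966, -0.26, -0.004], [0.003, 0.006, -1.0]]
ft_force: [-0.3, -0.5, -0.1]
finger_gap: 0.003
```

```bash
python3 -c "
from h import *
plan((546.5,177,42),-74.85,step=25)"
```

```text
t 23.23 p [543.  170.   51.8] phi -74.95 F [-0.3 -0.5 -0.1] gap 0.003 rows 1
d [-0.58, -0.52, 0.98] r [0.0057, -0.0025, -0.0017]
```

Request:
arm_command --series '[{"dx":-0.6,"dy":-0.4,"dz":0.4,"rx":0.006,"ry":-0.002,"rz":0,"gripper":0},{"dx":0,"dy":0,"dz":0.4,"rx":0,"ry":0,"rz":0,"gripper":0},{"dx":0,"dy":0,"dz":0,"rx":0,"ry":0,"rz":0,"gripper":0}]'

```text
t: 23.6
tcp_pos: [545.9, 176.7, 44.2]
orientation: [[0.259, -0.966, 0.002], [-0.966, -0.259, 0.0], [0.0, -0.002, -1.0]]
ft_force: [-0.1, -0.4, 0.4]
finger_gap: -0.004
```

Request:
arm_command --series '[{"dx":0,"dy":0,"dz":0.1,"rx":0,"ry":0,"rz":0,"gripper":0},{"dx":0,"dy":0,"dz":0.1,"rx":0,"ry":0,"rz":0,"gripper":0}]'

```text
t: 23.85
tcp_pos: [546.1, 176.8, 42.7]
orientation: [[0.259, -0.966, 0.003], [-0.966, -0.259, 0.0], [0.001, -0.003, -1.0]]
ft_force: [0.1, -0.1, 0.4]
finger_gap: 0.001
```

Request:
arm_command --series '[{"dx":0,"dy":0,"dz":0.1,"rx":0,"ry":0,"rz":0,"gripper":0}]'

```text
t: 23.98
tcp_pos: [546.2, 176.8, 41.7]
orientation: [[0.259, -0.966, 0.003], [-0.966, -0.259, 0.0], [0.001, -0.003, -1.0]]
ft_force: [0.7, -0.2, 0.7]
finger_gap: -0.0
```

Request:
arm_command --series '[{"dx":0,"dy":0,"dz":0.1,"rx":0,"ry":0,"rz":0,"gripper":0}]'

```text
t: 24.1
tcp_pos: [546.2, 176.8, 40.7]
orientation: [[0.259, -0.966, 0.003], [-0.966, -0.259, 0.0], [0.001, -0.003, -1.0]]
ft_force: [-0.2, -0.7, -0.7]
finger_gap: -0.001
```

There is no contact down to 40.7, so support 1 is still at locked height. Retreat and hand in.

Request:
arm_command --series '[{"dx":0,"dy":0,"dz":-3,"rx":0,"ry":0,"rz":0,"gripper":0},{"dx":0,"dy":0,"dz":-5,"rx":0,"ry":0,"rz":0,"gripper":0},{"dx":0,"dy":3,"dz":-4,"rx":0,"ry":0,"rz":0,"gripper":0},{"dx":0,"dy":0,"dz":0,"rx":0,"ry":0,"rz":0,"gripper":0},{"dx":0,"dy":0,"dz":0,"rx":0,"ry":0,"rz":0,"gripper":0}]'

```text
t: 24.72
tcp_pos: [516.3, 168.7, 163.0]
orientation: [[0.259, -0.966, 0.002], [-0.966, -0.259, 0.0], [0.0, -0.002, -1.0]]
ft_force: [-0.0, 0.1, 0.0]
finger_gap: -0.001
```

```bash
python3 -c "
from station import ctrl
s=ctrl.get_state();print(s['tcp_pos'],s['ft_force'],s['t']);print(ctrl.close_job())"
```

```text
[516.25350731 168.73454295 162.95478292] [-0.03976775  0.05623756  0.00555586] 24.725
the job is handed in; nothing more can be done
None
```

The drive board is back in its chassis and, by my checks, held down by all three snap supports. I lifted it by its heat sink, set it on the supports, released it, then pressed pads 1, 2 and 3 in turn. The job was handed in at 24.7 s with the arm clear.

- **Push force:** the highest vertical readings were about 20.5, 21.3 and 22.5 N at pads 1, 2 and 3. Sideways drag of up to about 6 N came on top of that. Readings were taken between moves, so a brief higher peak could have been missed.
- **Clicks:** I felt no clear click in the force; pad 1 showed only a small dip. I judged each click from the board staying down when I let go: pads 1, 2 and 3 lost contact at about 41, 40 and 40 mm, against roughly 41–45 mm at first touch.
- **Camera check:** the three holes dropped evenly between resting and locked, by 1.3 to 1.6 pixels (about 5–6 mm). Support 1 dropped least, so I lightly re-touched pad 1. There was no contact down to 40.7 mm, which fits it being locked.
- **Disagreement:** the two cameras disagreed by a few millimetres on heights and positions. I therefore aligned the board by comparing holes and supports within the same view.

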